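# Hang the head-lamp frame in the drying box

## Robot

A 7-joint arm with a two-finger parallel gripper is mounted at the origin on the work surface. World frame = base frame: x ahead of the robot, y to its left, z up, the work surface at z = 0. Lengths are in m, angles in rad, forces in N, time in s.
With the tool pointing down it reaches from about 0.425 to 0.925 m from the base axis. Payload 6.8 kg.
Tool frame: the origin (TCP) lies at the very end of the fingers, on their centre line; the grasp point (between the pads) lies 19 mm behind it; z points along the fingers, y is the line along which they close (so a half turn about z gives the same grasp; the last joint's range is limited). The gripper opens to 85 mm and grips with 20 to 120 N. Pads are 22 mm wide; open, the fingers measure 114 mm over their backs; the gripper's body (76 mm by 85 mm) begins 54 mm behind the grasp point. The pads swing forward as they close: fully open they stand 13 mm farther back than shut.
Start: joints at [-0.108, 0.477, 0.022, 1.555, -0.011, 1.109, -0.083], TCP at [0.675, 0, 0.231] pointing down, gripper open.
Joint ranges: [-2.96, 2.96], [-0.34, 2.1], [-1.41, 1.46], [0.24, 2.44], [-1.37, 4.51], [0.17, 1.92], [-2.96, 2.96]. Speed limits (rad/s): [2.39, 2.39, 3.14, 3.14, 3.14, 3.14, 3.14].

## Interface

Orientations are given as a unit quaternion [w, x, y, z].
In Python, from station import get_obs, read_camera, hand_in gives the robot as it stands.
- The arm moves only by the tool arm_command, never from a script. Its argument "commands" is one flat list of numbers, 7 for each row, row after row: the shift along the tool's x, y, z in m, then the turn, a rotation vector about the tool's x, y, z in degrees, then the opening, from 0 (shut) to 1 (fully open). In form: [tx, ty, tz, rx, ry, rz, fingers, tx, ty, tz, rx, ry, rz, fingers, ...]. A call has 1 to 8 rows; each row is the pose to reach, as a shift and turn from the pose commanded when the call began, along the tool's axes at that moment; what a row does not reach only later rows make up. A row lasts 1/10 s, in which the tool goes at most 50 mm and 8.59 degrees, less where a joint would pass 70% of its speed; a pose out of reach is approached as far as the arm can. A call with a gripper value outside its range is refused whole. The fingers move at their own pace and stop on an object; "force" is the grip in N (left out, the last holds). Time passes only in rows, so rows that repeat a pose let the fingers close. It gives the time, the measured TCP pose, the force, the opening and the grip force at its end, in the units of the state.
- get_obs(): the state, without advancing time (a new reading comes with each control period).
- read_camera(name): name is "scene" or "side" or "wrist"; returns a dict with "img" (420x560x3 uint8, red, green, blue), "camera_matrix" (3x3 intrinsics, pixels), "pose" (4x4, takes a point from camera to world coordinates). Camera axes: x right, y down, z forward; pixel columns grow to the right and rows downward; lengths in m; the calibration is good to about 2 mm. A picture is of the moment at which its call begins. There is no depth.
- hand_in(): hands the job in; it is judged then, once.
The state is a dict: "t": time; "q": joint angles; "joint_vel": joint speeds; "joint_torque": joint torques, N m; "eef_pos": TCP position; "tool_rot": TCP orientation; "contact_force": force on the tool from outside, world axes, zero at the start; "torque": the same for the moment, N m; "gripper_width": opening from 0.0 (shut) to 1.0 (fully open); "grasp_force": force on a finger pad.
Only numpy, scipy, OpenCV 4.12 (cv2) and the standard library are available. Lean on these libraries where they do the work, as an engineer would, in place of code of your own. Each camera call takes 0.05 s, during which the arm holds its last target. There are 200 camera calls.

## Task

Press the red button so that the lid of the blue drying box springs half open, then steady the lid and ease it gently right back to its stop, where it stays by itself. Next stand the yellow head-lamp frame up on its two padded feet on the table and let go of it, then take it again by the lamp from above and hang it centred and level over the wooden slat inside the box, one leg on the front side and one on the back side of the slat, without forcing it. Leave the lid open and do not disturb the mask, the flashlight or the brush.

Things in the scene. Friction and masses are not known exactly. Their poses are not given: they have to be found in the camera images.
- box: Blue open-topped drying box, fixed, outside 160 (x) by 150 (y) by 122 mm high, walls and floor 5 mm. Origin: centre of the tub's underside; z up; -x is the front, roughly facing the robot. A solid latch housing on the front (70 mm wide in y, 85 mm high) reaches to 170 mm before the origin, button on top.
- button_top (a point): centre of the top of the red round push button (30 mm across), 137 mm in front of the box's origin; pressed straight down. 60 mm behind it a 20 mm wide red catch hooks over the lid's front edge, up to 9 mm above the tub's rim.
- button (a joint): travel of the button in m, 0 = up, 0.006 = fully down (about 5 N); springs back. The lid is freed at about 0.003.
- lid (a joint): opening angle of the white lid, rad: 0 = shut and latched, 1.85 = right back on its stop. Released, it springs to roughly 0.9 and stops. The hinge is stiff: the lid stays where it is left from about 0.6 to 1.85. Laying it back takes about 1 N at its edge.
- lid_hinge (a point): middle of the lid's hinge line, which runs along the box's y at the top of the tub's back wall (80 mm behind the box's origin, 122 mm up); does not move. The lid is a flat plate 160 mm long from the hinge to its free edge, 150 mm wide, 6 mm thick; its underside passes through the hinge line.
- lid_edge (a point): middle of the lid's free front edge, on its underside, 160 mm from the hinge; moves with the lid
- frame: Yellow arch-shaped head-lamp frame, 0.16 kg, band 40 mm wide, 6 mm thick; starts lying on its side. Axes: x from feet to crown and lamp (up when it stands or hangs), y leg to leg, z across the band (up while it lies). Origin: inner face of the crown, midway between the legs, on the band edge that starts on the table (band: z = 0 to 40 mm). The feet end at x = -64 mm; it stands stably on them.
- frame_seat (a point): centre of the inner face of the frame's crown (frame x = 0, y = 0, z = 20 mm), rests on the slat when hung, 64 mm above the feet. The crown is flat for 74 mm, then slopes at 45 degrees to the legs, 110 mm apart outside; black pads on the inner side of the feet leave a gap of 82 mm.
- lamp (a point): centre of the black lamp block on the crown (frame x = 23, y = 0, z = 20 mm); the block spans frame x = 6 to 40, y = -21 to 21 and z = 0 to 40 mm
- slat_top (a point): middle of the top face of the wooden slat inside the box, 80 mm above the table over the box's origin. The slat is flat, 26 mm wide in the box's x, 12 mm thick, and spans the tub along the box's y.
- mask: dive mask with round mirrored lenses lying face up, 80 x 170 x 54 mm, loose; origin at the centre of its underside; leave alone
- flashlight: aluminium flashlight lying along its own x, 145 mm long, 40 mm across its head, loose; origin below its middle; leave alone
- brush: green scrub brush lying on its bristles, 130 mm along its x, 48 mm wide, 53 mm high, loose; origin at the centre of its underside; leave alone
Things that resemble listed ones, but are neither listed nor needed, are in the scene too. There is more than one size of the frame; the job needs the middle-sized.

How it is judged:
By the outcome, as a careful person would: the job done as asked, in the order asked, and still so for the second after the job is handed in, with the robot touching nothing.
It also fails if it takes over 72 s, if anything falls off the work surface, if the arm or the gripper's body presses on something with over 40 N, if the wrist force passes 120 N, or if a joint passes its speed limit or range.

## Working session

There is one attempt and no reset: what is moved stays moved. The work goes in short steps, Python scripts to look and compute and a tool call to move; the robot and the scene stay as the last step left them, time stands still between calls to the robot, and variables do not carry over. Pictures are saved under pics/ and viewed, at most 10 in all, crops included, and the job is handed in when it is done.

Besides the shell and the picture viewer there is one more tool, called after ">>>" by a JSON object that holds its "api" and its "payload", one argument or row to a line. arm_command: Moves the arm, as the interface text tells. Its arguments: {"type":"object","properties":{"commands":{"type":"array","items":{"type":"number"}},"force":{"type":"number"}},"required":["commands"]}

```bash
ls; mkdir -p pics; python3 - <<'E'
from station import *
import cv2,numpy as np,pickle
d={n:read_camera(n) for n in("scene","side","wrist")}
pickle.dump(d,open("c0.pkl","wb"))
for n in d:
    cv2.imwrite(f"pics/{n}0.png",d[n]["img"][:,:,::-1])
    print(n,d[n]["camera_matrix"].round(1).tolist(),d[n]["pose"].round(3).tolist())
o=get_obs();print(o)
cv2.imwrite("pics/a0.png",cv2.resize(np.hstack([d["scene"]["img"],d["side"]["img"]])[:,:,::-1],(800,300)))
E
```

```text
pics
scene [[381.8, 0.0, 277.0], [0.0, 381.8, 206.7], [0.0, 0.0, 1.0]] [[-0.823, 0.397, -0.407, 0.872], [0.568, 0.599, -0.564, 0.356], [0.02, -0.695, -0.718, 0.654], [0.0, 0.0, 0.0, 1.0]]
side [[409.1, 0.0, 278.3], [0.0, 409.1, 207.5], [0.0, 0.0, 1.0]] [[-0.831, -0.354, 0.43, 0.149], [-0.556, 0.506, -0.659, 0.619], [0.016, -0.787, -0.617, 0.736], [0.0, 0.0, 0.0, 1.0]]
wrist [[337.8, 0.0, 281.1], [0.0, 337.8, 202.8], [0.0, 0.0, 1.0]] [[1.0, 0.0, -0.002, 0.674], [-0.0, -0.964, -0.267, 0.068], [-0.002, 0.267, -0.964, 0.373], [0.0, 0.0, 0.0, 1.0]]
{'t': 0.15, 'q': array([-0.10807038,  0.47762919,  0.02230922,  1.5561911 , -0.01148775,
        1.10934881, -0.08307519]), 'joint_vel': array([-0.00164409, -0.00347469,  0.00134556, -0.00441297,  0.00106277,
        0.00215577,  0.00123861]), 'joint_torque': array([ 1.55385478e-03, -5.96924365e+01,  1.60940632e+00, -2.81490952e+01,
        1.26662746e-02,  6.56643446e-03,  5.58682734e-05]), 'eef_pos': array([ 6.74539617e-01, -6.40314246e-06,  2.30549678e-01]), 'tool_rot': array([-4.77214859e-04,  7.07088197e-01,  7.07124994e-01, -5.45013109e-04]), 'contact_force': array([ 0.24112579, -0.00933148,  0.06007503]), 'torque': array([-0.02588735, -0.01508982,  0.00622115]), 'grasp_force': 0.0, 'gripper_width': 1.0009354666271824}
```

View pics/scene0.png

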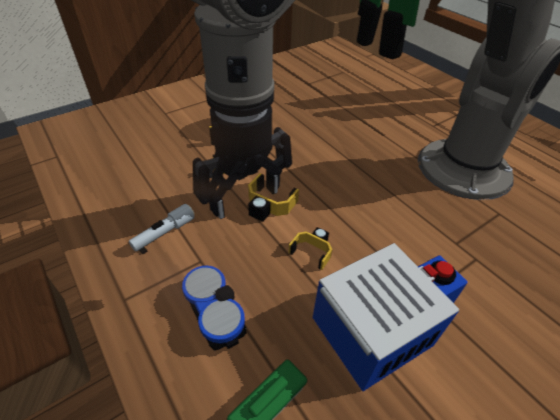

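View pics/side0.png

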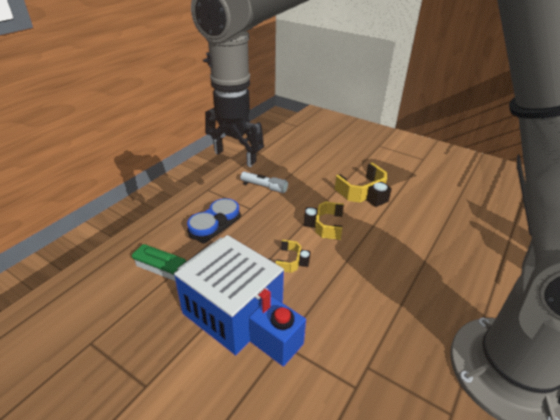

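The scene view shows two yellow frames, at (272,200) and (312,245). The side view shows three: a large one at (363,185), a middle one at (325,220) and a small one at (290,257). The box has its lid at scene (385,300) and side (230,275), and the red button at scene (445,270) and side (283,318). The candidates for the job's frame are these three; I'll check them by size and in a close crop.

```bash
cat > h.py <<'E'
import cv2,numpy as np
from station import *
def ray(c,uv):
    d=np.linalg.inv(c["camera_matrix"])@np.array([uv[0],uv[1],1.]);P=c["pose"]
    return P[:3,3],P[:3,:3]@d
def plane(c,uv,z):
    o,d=ray(c,uv);return o+d*(z-o[2])/d[2]
def tri(cs,uvs):
    A=np.zeros((3,3));b=np.zeros(3);R=[]
    for c,u in zip(cs,uvs):
        o,d=ray(c,u);d=d/np.linalg.norm(d);M=np.eye(3)-np.outer(d,d);A+=M;b+=M@o;R.append((o,M))
    p=np.linalg.solve(A,b);return p,[float(np.linalg.norm(M@(p-o))) for o,M in R]
def proj(c,p):
    P=c["pose"];q=P[:3,:3].T@(np.asarray(p)-P[:3,3]);q=c["camera_matrix"]@q;return q[:2]/q[2]
def hsv(c,lo,hi):
    return cv2.inRange(cv2.cvtColor(c["img"],cv2.COLOR_RGB2HSV),np.array(lo),np.array(hi))
def comps(m,mn=30):
    n,l,s,ce=cv2.connectedComponentsWithStats(m)
    return [(i,s[i].tolist(),ce[i]) for i in range(1,n) if s[i][4]>=mn],l
E
python3 - <<'E'
from h import *
import pickle
d=pickle.load(open("c0.pkl","rb"))
for n in("scene","side","wrist"):
    c=d[n];print("==",n)
    m=hsv(c,(22,150,90),(32,255,255))
    cs,l=comps(m,40)
    for i,s,ce in cs:
        pts=np.argwhere(l==i)[:,::-1]
        w=np.array([plane(c,p,.04)[:2] for p in pts])
        hull=w.astype(np.float32);r=cv2.minAreaRect(hull)
        print("yel",s,ce.round(0),"w@.04",w.mean(0).round(3),np.round(r[1],3),round(r[2]))
    m=hsv(c,(0,180,70),(6,255,255))|hsv(c,(174,180,70),(180,255,255))
    for i,s,ce in comps(m,20)[0]: print("red",s,ce.round(1))
    m=hsv(c,(0,0,150),(180,40,255))
    for i,s,ce in comps(cv2.morphologyEx(m,cv2.MORPH_CLOSE,np.ones((9,9))),1500)[0]:
        print("white",s,ce.round(1))
        mm=(comps(cv2.morphologyEx(m,cv2.MORPH_CLOSE,np.ones((9,9))),1500)[1]==i).astype(np.uint8)
        k=cv2.findContours(mm,0,1)[0][0];a=cv2.minAreaRect(k)
        h=cv2.convexHull(k);ap=cv2.approxPolyDP(h,8,True)[:,0]
        for p in ap: print(p,plane(c,p,.128).round(3))
# crops
a=d["side"]["img"][150:290,230:420];b=d["scene"]["img"][160:300,220:410]
im=np.hstack([cv2.resize(a,None,fx=2.1,fy=2.1),cv2.resize(b,None,fx=2.1,fy=2.1)])
cv2.imwrite("pics/crop.png",im[:,:,::-1])
E
```

```text
== scene
yel [249, 174, 12, 21, 42] [252. 186.] w@.04 [ 0.535 -0.215] [0.072 0.017] 45
yel [266, 190, 32, 25, 258] [285. 204.] w@.04 [ 0.505 -0.124] [0.059 0.076] 77
yel [289, 232, 42, 36, 223] [315. 245.] w@.04 [0.522 0.005] [0.059 0.089] 14
red [424, 262, 30, 15, 298] [440.2 269.1]
white [320, 243, 139, 116, 8417] [388.3 298.6]
[394 243] [0.453 0.131 0.128]
[458 310] [0.468 0.278 0.128]
[379 358] [0.623 0.263 0.128]
[320 279] [0.609 0.116 0.128]
== side
yel [336, 163, 51, 39, 670] [359. 186.] w@.04 [ 0.496 -0.348] [0.193 0.139] 66
yel [315, 202, 26, 37, 502] [327. 222.] w@.04 [ 0.495 -0.147] [0.063 0.15 ] 35
yel [276, 241, 25, 31, 273] [291. 257.] w@.04 [0.502 0.017] [0.052 0.101] 13
red [261, 291, 8, 20, 107] [265.3 299.4]
red [275, 308, 15, 15, 172] [282.3 315.1]
white [276, 0, 145, 128, 9808] [359.7  48.8]
[394 126] [ 0.503 -0.604  0.128]
[332 104] [ 0.749 -0.638  0.128]
[276  16] [ 1.615 -1.561  0.128]
[301   0] [ 1.725 -2.03   0.128]
[420   0] [ 1.068 -2.549  0.128]
white [175, 236, 109, 80, 4654] [228.7 273.7]
[225 236] [0.612 0.122 0.128]
[283 270] [0.451 0.134 0.128]
[233 3
[... 243 characters left out ...]
 195] [171. 340.] w@.04 [ 0.547 -0.189] [0.024 0.021] 86
white [0, 0, 197, 35, 5063] [106.1  13.1]
[196   0] [0.619 0.136 0.128]
[185  34] [0.61  0.116 0.128]
[ 0 16] [0.49  0.127 0.128]
[0 0] [0.492 0.136 0.128]
white [338, 96, 70, 74, 3786] [372.2 134.2]
[402 104] [0.758 0.072 0.128]
[397 156] [0.758 0.035 0.128]
[375 169] [0.742 0.026 0.128]
[347 161] [0.722 0.032 0.128]
[338 144] [0.715 0.044 0.128]
[345 115] [0.719 0.064 0.128]
[391  96] [0.75  0.077 0.128]
white [328, 185, 64, 65, 3107] [358.7 215.8]
[377 189] [0.745 0.011 0.128]
[390 206] [ 0.756 -0.002  0.128]
[385 231] [ 0.754 -0.022  0.128]
[335 245] [ 0.716 -0.034  0.128]
[334 198] [0.713 0.004 0.128]
[356 185] [0.729 0.014 0.128]
```

View pics/crop.png

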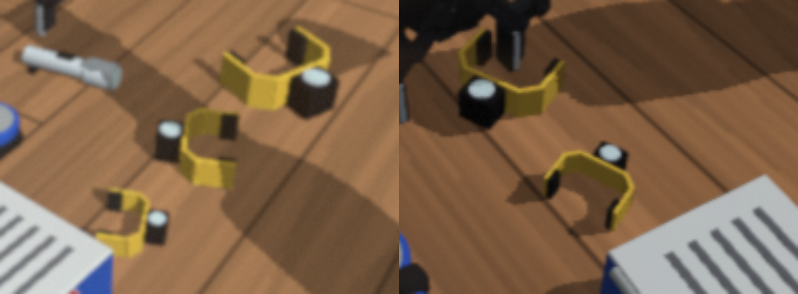

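View pics/wrist0.png

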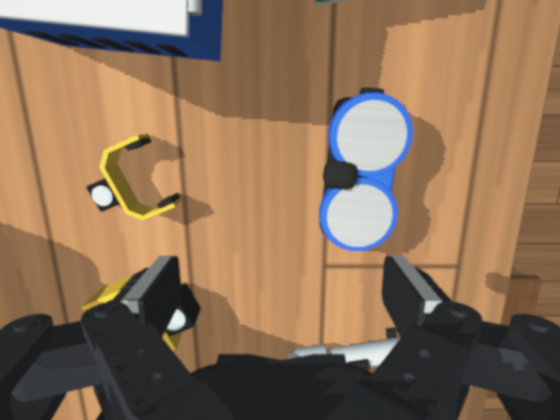

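The close crops show three sizes. The middle frame is at side (325,220), scene (280,200) and wrist (130,320), near (0.50,-0.15). The one at scene (312,245) is the small one and the one at side (363,185) is the large one. Next I'll triangulate the button.

```bash
python3 - <<'E'
from h import *
import pickle
d=pickle.load(open("c0.pkl","rb"))
C=np.array([[.452,.1325],[.4665,.2775],[.6225,.264],[.6105,.119]])
o=C.mean(0);x=(C[3]-C[0]+C[2]-C[1]);yaw=np.arctan2(x[1],x[0]);y=(C[1]-C[0]+C[2]-C[3]);print("box",o,np.degrees(yaw),np.degrees(np.arctan2(-y[0],y[1])))
X=np.array([np.cos(yaw),np.sin(yaw)]);b=o-.137*X;print("button",b)
for z in(.085,.095,.105):
    print(z,[proj(d[n],[*b,z]).round(1).tolist() for n in("scene","side")])
m=hsv(d["scene"],(0,180,70),(6,255,255))|hsv(d["scene"],(174,180,70),(180,255,255))
m[:, :433]=0
r=[np.argwhere(m>0)[:,::-1]];print("scene button bbox",r[0].min(0),r[0].max(0),r[0].mean(0))
print(tri([d["scene"],d["side"]],[r[0].mean(0),(282.3,315.1)]))
for n,uv in(("wrist",(185,305)),("side",(310,210)),("scene",(260,203))): print(plane(d[n],uv,.04).round(3))
E
```

```text
box [0.537875 0.19825 ] -4.906843156655188 -5.221148529385456
button [0.40137709 0.20996842]
0.085 [[441.2, 274.5], [282.5, 320.8]]
0.095 [[443.0, 271.3], [282.6, 317.5]]
0.105 [[444.9, 268.0], [282.7, 314.2]]
scene button bbox [433 262] [453 276] [443.08898305 268.99576271]
(array([0.4025688 , 0.2088537 , 0.10083112]), [0.0004402063062553465, 0.00044020630625536466])
[ 0.566 -0.143  0.04 ]
[ 0.557 -0.165  0.04 ]
[ 0.55  -0.157  0.04 ]
```

>>> {"api": "arm_command", "payload": {
  "commands": [0.209, -0.2725, 0.08, 0, 0, 5, 0, 0.209, -0.2725, 0.08, 0, 0, 5, 0, 0.209, -0.2725, 0.08, 0, 0, 5, 0, 0.209, -0.2725, 0.08, 0, 0, 5, 0, 0.209, -0.2725, 0.08, 0, 0, 5, 0, 0.209, -0.2725, 0.08, 0, 0, 5, 0, 0.209, -0.2725, 0.08, 0, 0, 5, 0, 0.209, -0.2725, 0.08, 0, 0, 5, 0]
}}

```text
t: 0.95
eef_pos: [0.3967, 0.212, 0.1499]
tool_rot: [-0.001, 0.734, 0.679, -0.002]
contact_force: [0.6, -0.9, 0.1]
gripper_width: 0.004
grasp_force: 0.0
```

>>> {"api": "arm_command", "payload": {
  "commands": [0, 0, 0.02, 0, 0, 0, 0, 0, 0, 0.035, 0, 0, 0, 0, 0, 0, 0.042, 0, 0, 0, 0, 0, 0, 0.045, 0, 0, 0, 0, 0, 0, 0.048, 0, 0, 0, 0, 0, 0, 0.051, 0, 0, 0, 0, 0, 0, 0.053, 0, 0, 0, 0, 0, 0, 0.054, 0, 0, 0, 0]
}}

```text
t: 1.75
eef_pos: [0.4018, 0.2088, 0.1003]
tool_rot: [0.0, 0.737, 0.676, -0.001]
contact_force: [-19.7, -8.7, 54.3]
gripper_width: 0.002
grasp_force: 24.2
```

```bash
python3 - <<'E'
from h import *
o=get_obs();print(o["eef_pos"].round(4),o["contact_force"].round(1))
im=[read_camera(n)["img"] for n in("scene","side")]
cv2.imwrite("pics/b1.png",cv2.resize(np.hstack(im)[:,:,::-1],(800,300)))
E
```

```text
[0.4018 0.2088 0.1003] [-19.7  -8.7  54.3]
```

View pics/b1.png

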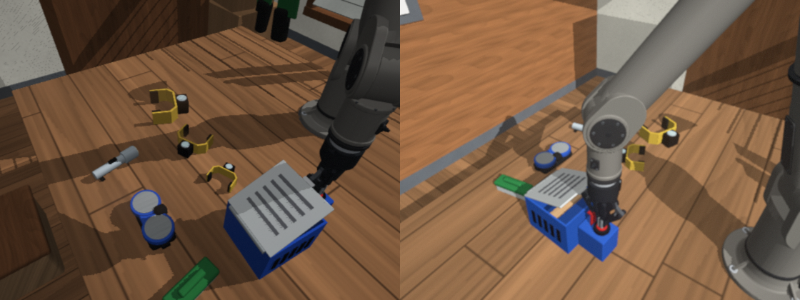

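The picture shows the lid released and rising: side (555,185), scene (285,200). The button has bottomed with more force than needed, so I'll ease up.

>>> {"api": "arm_command", "payload": {
  "commands": [0, 0, -0.008, 0, 0, 0, 0, 0, 0, -0.02, 0, 0, 0, 0, 0, 0, -0.04, 0, 0, 0, 0, 0, 0, -0.06, 0, 0, 0, 0, 0, 0, -0.09, 0, 0, 0, 0, 0, 0, -0.12, 0, 0, 0, 0, 0, 0, -0.135, 0, 0, 0, 0, 0, 0, -0.135, 0, 0, 0, 0]
}}

```text
t: 2.65
eef_pos: [0.4043, 0.21, 0.2351]
tool_rot: [0.001, 0.737, 0.675, 0.003]
contact_force: [0.6, 0.2, -0.2]
gripper_width: 0.0
grasp_force: 0.0
```

```bash
python3 - <<'E'
from h import *
import pickle
o=get_obs();print(o["eef_pos"].round(4),o["contact_force"].round(1))
d={n:read_camera(n) for n in("scene","side")};pickle.dump(d,open("c1.pkl","wb"))
X=np.array([np.cos(-.088),np.sin(-.088),0]);Y=np.array([-X[1],X[0],0]);H=np.array([.5379,.1983,.122])+.08*X
im=[]
for n in d:
    a=d[n]["img"].copy()
    for th in(.9,):
        for s in(-.075,.075):
            p=H+s*Y+.16*(-np.cos(th)*X+np.array([0,0,np.sin(th)]))
            q=proj(d[n],p);print(n,th,q.round());cv2.circle(a,tuple(int(v) for v in q),4,(255,0,255),-1)
    im.append(a)
cv2.imwrite("pics/b2.png",cv2.resize(np.hstack(im)[:,:,::-1],(800,300)))
E
```

```text
[0.4043 0.21   0.2351] [ 0.6  0.2 -0.2]
scene 0.9 [383. 208.]
scene 0.9 [462. 283.]
side 0.9 [260. 211.]
side 0.9 [202. 253.]
```

View pics/b2.png

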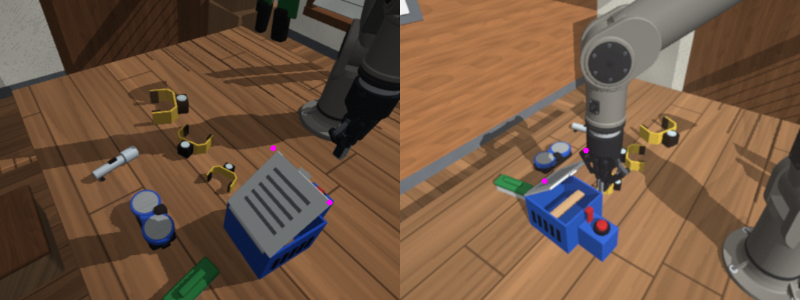

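The lid now stands near 0.9 rad, with its edge corners at about scene (383,208) and (462,283). I'll approach it slowly.

>>> {"api": "arm_command", "payload": {
  "commands": [0, 0.03, 0.01, 0, 0, 0, 0, 0, 0.06, 0.01, 0, 0, 0, 0, 0, 0.075, 0.01, 0, 0, 0, 0, 0, 0.082, 0.01, 0, 0, 0, 0, 0, 0.088, 0.01, 0, 0, 0, 0, 0, 0.093, 0.01, 0, 0, 0, 0, 0, 0.098, 0.01, 0, 0, 0, 0, 0, 0.102, 0.01, 0, 0, 0, 0]
}}

```text
t: 3.55
eef_pos: [0.5041, 0.2003, 0.2225]
tool_rot: [-0.0, 0.737, 0.676, 0.0]
contact_force: [-0.5, -0.2, 0.4]
gripper_width: 0.002
grasp_force: 0.4
```

>>> {"api": "arm_command", "payload": {
  "commands": [0, 0.004, 0, 0, 0, 0, 0, 0, 0.009, 0, 0, 0, 0, 0, 0, 0.014, 0, 0, 0, 0, 0, 0, 0.02, 0, 0, 0, 0, 0, 0, 0.026, 0, 0, 0, 0, 0, 0, 0.032, -0.002, 0, 0, 0, 0, 0, 0.038, -0.005, 0, 0, 0, 0, 0, 0.044, -0.008, 0, 0, 0, 0]
}}

```text
t: 4.35
eef_pos: [0.5513, 0.1969, 0.2428]
tool_rot: [0.002, 0.738, 0.675, 0.006]
contact_force: [-21.5, -11.0, 62.0]
gripper_width: -0.0
grasp_force: 34.6
```

The upward force is unexpected, so I'll back off and look.

>>> {"api": "arm_command", "payload": {
  "commands": [0, -0.01, 0, 0, 0, 0, 0, 0, -0.025, 0, 0, 0, 0, 0, 0, -0.035, 0, 0, 0, 0, 0]
}}

```text
t: 4.65
eef_pos: [0.5127, 0.1995, 0.2312]
tool_rot: [0.0, 0.737, 0.676, 0.001]
contact_force: [-0.4, -0.0, 0.5]
gripper_width: 0.002
grasp_force: 0.0
```

```bash
python3 - <<'E'
from h import *
o=get_obs();print(o["eef_pos"].round(4),o["contact_force"].round(1))
im=[read_camera(n)["img"] for n in("side","scene")]
a=cv2.resize(im[0][130:370,130:350],(436,475));b=cv2.resize(im[1][140:380,300:480],(356,475))
cv2.imwrite("pics/b3.png",np.hstack([a,b])[:,:,::-1])
E
```

```text
[0.5127 0.1995 0.2312] [-0.4 -0.   0.5]
```

View pics/b3.png

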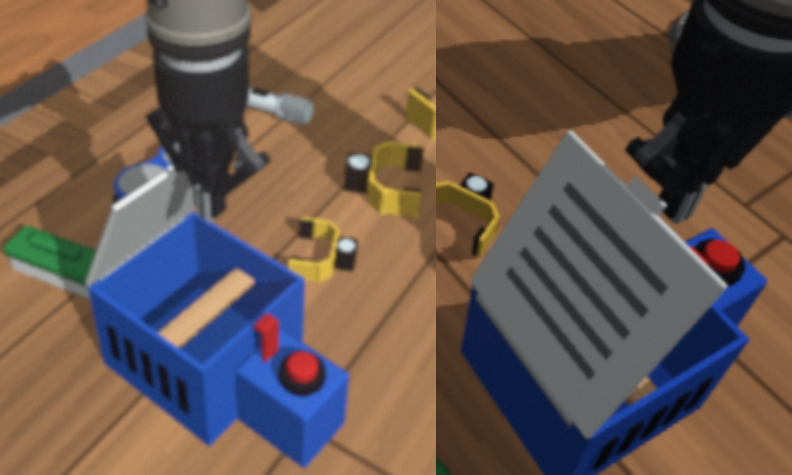

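The side crop shows the lid ajar with its edge at about (145,195). The widening knuckles of the gripper, spread along the closing axis, are what rode onto the edge. I'll turn the tool 90° so the slim side of the fingers faces the lid.

>>> {"api": "arm_command", "payload": {
  "commands": [0, -0.03, 0, 0, 0, 8.5, 0, 0, -0.06, 0, 0, 0, 17, 0, 0, -0.06, 0, 0, 0, 25.5, 0, 0, -0.06, 0, 0, 0, 34, 0, 0, -0.06, 0, 0, 0, 42.5, 0, 0, -0.06, 0, 0, 0, 51, 0, 0, -0.06, 0, 0, 0, 59.5, 0, 0, -0.06, 0, 0, 0, 68, 0]
}}

```text
t: 5.55
eef_pos: [0.4536, 0.2044, 0.2295]
tool_rot: [0.0, 0.989, 0.145, -0.0]
contact_force: [0.8, -0.2, 0.4]
gripper_width: 0.004
grasp_force: 0.0
```

>>> {"api": "arm_command", "payload": {
  "commands": [0, 0, 0, 0, 0, 8, 0, 0, 0, 0, 0, 0, 16, 0, 0, 0, 0, 0, 0, 22, 0, 0, 0, 0, 0, 0, 22, 0]
}}

```text
t: 5.95
eef_pos: [0.4535, 0.2045, 0.2295]
tool_rot: [0.001, 0.999, -0.044, -0.0]
contact_force: [-0.3, -0.2, 0.2]
gripper_width: -0.001
grasp_force: 0.0
```

>>> {"api": "arm_command", "payload": {
  "commands": [0, 0, 0, 0, 8, 0, 0, 0, 0, 0, 0, 16, 0, 0, 0, 0, 0, 0, 25, 0, 0, 0, 0, 0, 0, 25, 0, 0]
}}

```text
t: 6.35
eef_pos: [0.4516, 0.2048, 0.2294]
tool_rot: [0.01, 0.975, -0.039, 0.217]
contact_force: [0.2, 0.4, -0.8]
gripper_width: -0.002
grasp_force: 0.0
```

```bash
python3 - <<'E'
from h import *
from scipy.spatial.transform import Rotation as R
o=get_obs();q=o["tool_rot"];print(o["t"],o["eef_pos"].round(4),o["contact_force"].round(1),o["q"].round(2));M=R.from_quat(q[[1,2,3,0]]).as_matrix();print(M.round(3))
d={n:read_camera(n) for n in("scene","side")}
X=np.array([np.cos(-.088),np.sin(-.088),0]);Y=np.array([-X[1],X[0],0]);H=np.array([.5379,.1983,.122])+.08*X
for n in d:
    for th in(.7,.8,.9,1.,1.1):
        print(n,th,[proj(d[n],H+s*Y+.16*(-np.cos(th)*X+np.array([0,0,np.sin(th)]))).round().tolist() for s in(-.075,.075)])
im=[d["side"]["img"],d["scene"]["img"]]
a=cv2.resize(im[0][150:350,130:330],(400,400));b=cv2.resize(im[1][180:380,290:490],(400,400))
cv2.imwrite("pics/b4.png",np.hstack([a,b])[:,:,::-1])
E
```

```text
6.35 [0.4516 0.2048 0.2294] [ 0.2  0.4 -0.8] [-0.85  0.02  0.08  2.25  0.55  0.65 -2.83]
[[ 0.903 -0.081  0.423]
 [-0.072 -0.997 -0.036]
 [ 0.425  0.002 -0.905]]
scene 0.7 [[391.0, 212.0], [468.0, 285.0]]
scene 0.8 [[387.0, 210.0], [465.0, 284.0]]
scene 0.9 [[383.0, 208.0], [462.0, 283.0]]
scene 1.0 [[377.0, 206.0], [457.0, 284.0]]
scene 1.1 [[371.0, 206.0], [451.0, 285.0]]
side 0.7 [[270.0, 225.0], [213.0, 269.0]]
side 0.8 [[265.0, 218.0], [208.0, 261.0]]
side 0.9 [[260.0, 211.0], [202.0, 253.0]]
side 1.0 [[255.0, 204.0], [196.0, 246.0]]
side 1.1 [[250.0, 198.0], [190.0, 239.0]]
```

View pics/b4.png

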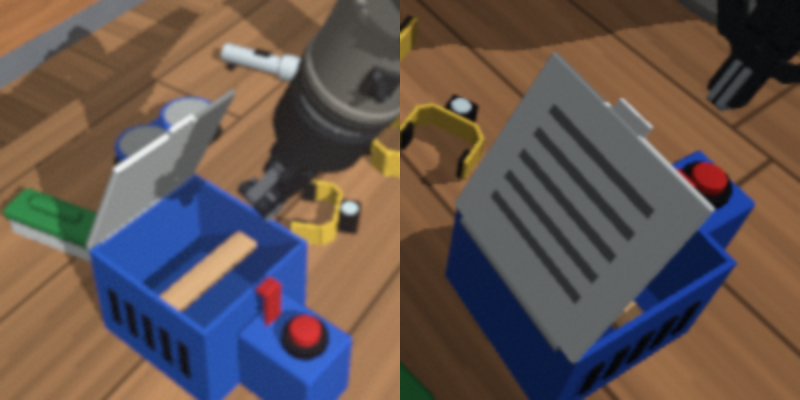

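Lid corners are at about side (247,196)/(189,234) and scene (367,207)/(446,284), so it rests at about 1.13 rad and holds. Now I'll push gently with the tilted fingertip.

>>> {"api": "arm_command", "payload": {
  "commands": [0.03, 0, 0.007, 0, 0, 0, 0, 0.055, 0, 0.013, 0, 0, 0, 0, 0.074, 0, 0.018, 0, 0, 0, 0, 0.078, 0, 0.02, 0, 0, 0, 0, 0.082, 0, 0.022, 0, 0, 0, 0, 0.086, 0, 0.024, 0, 0, 0, 0, 0.09, 0, 0.026, 0, 0, 0, 0, 0.094, 0, 0.028, 0, 0, 0, 0]
}}

```text
t: 7.25
eef_pos: [0.5498, 0.1962, 0.2445]
tool_rot: [0.009, 0.975, -0.042, 0.216]
contact_force: [-1.1, 0.8, -0.7]
gripper_width: -0.002
grasp_force: 0.2
```

>>> {"api": "arm_command", "payload": {
  "commands": [0.004, 0, 0.002, 0, 0, 0, 0, 0.008, 0, 0.004, 0, 0, 0, 0, 0.012, 0, 0.006, 0, 0, 0, 0, 0.016, 0, 0.008, 0, 0, 0, 0, 0.02, 0, 0.01, 0, 0, 0, 0, 0.024, 0, 0.011, 0, 0, 0, 0, 0.028, 0, 0.013, 0, 0, 0, 0, 0.032, 0, 0.015, 0, 0, 0, 0]
}}

```text
t: 8.05
eef_pos: [0.5856, 0.193, 0.2446]
tool_rot: [0.009, 0.975, -0.043, 0.216]
contact_force: [-1.0, -0.1, 0.3]
gripper_width: -0.005
grasp_force: 0.4
```

>>> {"api": "arm_command", "payload": {
  "commands": [0.004, 0, 0.002, 0, 0, 0, 0, 0.008, 0, 0.004, 0, 0, 0, 0, 0.012, 0, 0.006, 0, 0, 0, 0, 0.016, 0, 0.008, 0, 0, 0, 0, 0.02, 0, 0.0095, 0, 0, 0, 0, 0.024, 0, 0.0115, 0, 0, 0, 0, 0.028, 0, 0.0135, 0, 0, 0, 0, 0.032, 0, 0.015, 0, 0, 0, 0]
}}

```text
t: 8.85
eef_pos: [0.6206, 0.1898, 0.2443]
tool_rot: [0.01, 0.975, -0.043, 0.216]
contact_force: [-0.9, -0.1, -0.8]
gripper_width: -0.0
grasp_force: 0.5
```

>>> {"api": "arm_command", "payload": {
  "commands": [0.003, 0, 0.0015, 0, 0, 0, 0, 0.006, 0, 0.003, 0, 0, 0, 0, 0.009, 0, 0.0045, 0, 0, 0, 0, 0.011, 0, 0.0055, 0, 0, 0, 0]
}}

```text
t: 9.25
eef_pos: [0.6329, 0.1889, 0.2441]
tool_rot: [0.009, 0.975, -0.043, 0.216]
contact_force: [-0.9, -0.1, -0.6]
gripper_width: 0.002
grasp_force: 0.5
```

>>> {"api": "arm_command", "payload": {
  "commands": [0.002, 0, 0.001, 0, 0, 0, 0, 0.004, 0, 0.002, 0, 0, 0, 0, 0.006, 0, 0.003, 0, 0, 0, 0, 0.007, 0, 0.0033, 0, 0, 0, 0]
}}

```text
t: 9.65
eef_pos: [0.6405, 0.1882, 0.2442]
tool_rot: [0.009, 0.975, -0.043, 0.216]
contact_force: [-0.1, -0.3, -1.3]
gripper_width: -0.0
grasp_force: 0.5
```

>>> {"api": "arm_command", "payload": {
  "commands": [0.001, 0, 0.0005, 0, 0, 0, 0, 0.002, 0, 0.001, 0, 0, 0, 0, 0.003, 0, 0.0015, 0, 0, 0, 0]
}}

```text
t: 9.95
eef_pos: [0.6437, 0.1879, 0.244]
tool_rot: [0.009, 0.975, -0.043, 0.216]
contact_force: [-1.0, -0.2, -0.2]
gripper_width: -0.001
grasp_force: 0.5
```

>>> {"api": "arm_command", "payload": {
  "commands": [0.001, 0, 0.0005, 0, 0, 0, 0, 0.002, 0, 0.001, 0, 0, 0, 0, 0.003, 0, 0.0015, 0, 0, 0, 0]
}}

```text
t: 10.25
eef_pos: [0.647, 0.1877, 0.2439]
tool_rot: [0.009, 0.975, -0.043, 0.216]
contact_force: [-4.1, 0.4, 0.7]
gripper_width: 0.004
grasp_force: 2.4
```

```bash
python3 - <<'E'
from h import *
o=get_obs();print(o["t"],o["eef_pos"].round(4),o["contact_force"].round(1))
d={n:read_camera(n) for n in("scene","side")}
X=np.array([np.cos(-.088),np.sin(-.088),0]);Y=np.array([-X[1],X[0],0]);H=np.array([.5379,.1983,.122])+.08*X
# lid: visible white/grey corners: print contour of grey lid near expected corner
for n in d:
    for th in(1.6,1.7,1.8,1.85):
        print(n,th,[proj(d[n],H+s*Y+.16*(-np.cos(th)*X+np.array([0,0,np.sin(th)]))).round().tolist() for s in(-.075,.075)])
im=[d["side"]["img"],d["scene"]["img"]]
a=cv2.resize(im[0][150:350,130:330],(400,400));b=cv2.resize(im[1][180:380,260:460],(400,400))
cv2.imwrite("pics/b5.png",np.hstack([a,b])[:,:,::-1])
E
```

```text
10.25 [0.647  0.1877 0.2439] [-4.1  0.4  0.7]
scene 1.6 [[328.0, 216.0], [407.0, 305.0]]
scene 1.7 [[318.0, 221.0], [395.0, 312.0]]
scene 1.8 [[308.0, 227.0], [384.0, 320.0]]
scene 1.85 [[303.0, 230.0], [378.0, 324.0]]
side 1.6 [[220.0, 176.0], [159.0, 212.0]]
side 1.7 [[215.0, 174.0], [154.0, 209.0]]
side 1.8 [[210.0, 172.0], [149.0, 207.0]]
side 1.85 [[207.0, 172.0], [146.0, 206.0]]
```

View pics/b5.png

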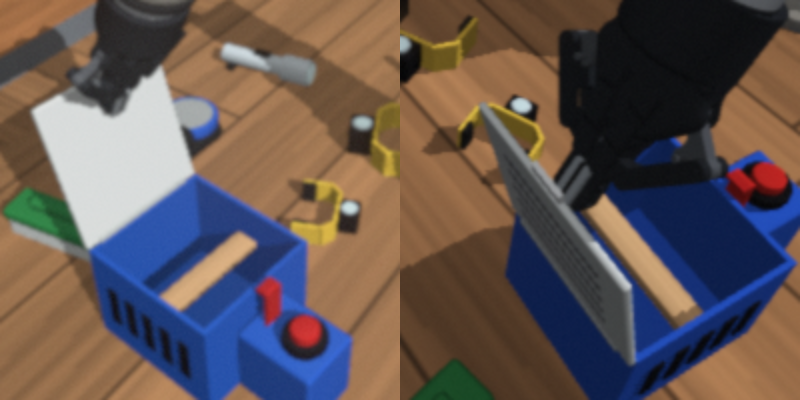

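The lid is on its stop: its top corners are at scene (300,232), the 1.85 rad prediction, and the contact force rose to 4 N. Now I'll withdraw and go above the frame.

>>> {"api": "arm_command", "payload": {
  "commands": [-0.02, 0, -0.01, 0, 0, 0, 0, -0.06, 0.02, -0.03, 0, 0, 0, 0, -0.08, 0.06, -0.04, 0, -8, 0, 0.2, -0.1, 0.11, -0.055, 0, -16, 0, 0.5, -0.115, 0.16, -0.065, 0, -25, 0, 0.8, -0.125, 0.21, -0.0776, 0, -25, 0, 1, -0.1295, 0.26, -0.0776, 0, -25, 0, 1, -0.1295, 0.31, -0.0776, 0, -25, 0, 1]
}}

```text
t: 11.15
eef_pos: [0.4721, -0.0945, 0.2602]
tool_rot: [0.0, 0.999, -0.044, 0.001]
contact_force: [0.6, 0.1, 0.4]
gripper_width: 0.995
grasp_force: 0.0
```

>>> {"api": "arm_command", "payload": {
  "commands": [0, 0.015, 0, 0, 0, 0, 1, 0, 0.03, 0, 0, 0, 0, 1, 0, 0.03, 0, 0, 0, 0, 1, 0, 0.03, 0, 0, 0, 0, 1]
}}

```text
t: 11.55
eef_pos: [0.4701, -0.1219, 0.2597]
tool_rot: [-0.0, 0.999, -0.044, 0.0]
contact_force: [0.0, -0.1, 0.7]
gripper_width: 0.998
grasp_force: 0.0
```

```bash
cat > look.py <<'E'
from h import *
import pickle
from scipy.spatial.transform import Rotation as R
def state():
    o=get_obs();q=o["tool_rot"];M=R.from_quat(q[[1,2,3,0]]).as_matrix()
    print(o["t"],"p",o["eef_pos"].round(4),"F",o["contact_force"].round(1),"q",o["q"].round(2),"w",round(o["gripper_width"],3));print(M.round(3));return o,M
def yel(d,near=None,z=.04,mn=40):
    for n in d:
        m=hsv(d[n],(20,130,60),(34,255,255));cs,l=comps(m,mn)
        for i,s,ce in cs:
            p=np.argwhere(l==i)[:,::-1];w=np.array([plane(d[n],q,z)[:2] for q in p])
            if near is not None and np.linalg.norm(w.mean(0)-near)>.12: continue
            r=cv2.minAreaRect(w.astype(np.float32))
            print(n,s,"mean",w.mean(0).round(3),"rect",np.round(r[0],3),np.round(r[1],3),round(r[2],1))
E
python3 - <<'E'
from look import *
o,M=state()
d={n:read_camera(n) for n in("scene","side","wrist")};pickle.dump(d,open("c2.pkl","wb"))
yel(d,np.array([.52,-.15]))
for n in d:
    print(n,proj(d[n],[.556,-.155,.04]).round())
    m=hsv(d[n],(60,0,140),(130,90,255))
    for i,s,ce in comps(m,8)[0]:
        w=plane(d[n],ce,.04)
        if np.linalg.norm(w[:2]-[.55,-.15])<.08: print(n,"disc",s,ce.round(1),w.round(4))
E
```

```text
11.55 p [ 0.4701 -0.1219  0.2597] F [ 0.  -0.1  0.7] q [-0.17  0.13  0.33  1.98 -0.05  1.04 -1.48] w 0.998
[[ 0.996 -0.087  0.001]
 [-0.087 -0.996  0.   ]
 [ 0.001 -0.    -1.   ]]
scene [248, 174, 51, 42, 575] mean [ 0.516 -0.149] rect [ 0.516 -0.167] [0.098 0.126] 25.9
side [315, 201, 28, 39, 616] mean [ 0.496 -0.151] rect [ 0.497 -0.161] [0.072 0.156] 26.8
wrist [282, 90, 115, 100, 1738] mean [ 0.516 -0.18 ] rect [ 0.504 -0.18 ] [0.072 0.111] 24.1
scene [258. 204.]
scene disc [253, 198, 12, 8, 79] [258.9 201.7] [ 0.5503 -0.1616  0.04  ]
side [308. 212.]
side disc [306, 208, 10, 7, 58] [310.8 211. ] [ 0.5526 -0.162   0.04  ]
wrist [308.  87.]
wrist disc [299, 77, 29, 31, 706] [313.1  92.3] [ 0.5507 -0.16    0.04  ]
```

The lamp disc gives (0.5507,-0.160) in all three views within 2 mm. The yellow outline measures 72 x 111 mm, so this is the middle frame; its crown points at about 24° azimuth. I'll approach with the tool tilted 35°.

>>> {"api": "arm_command", "payload": {
  "commands": [0.03, 0.002, 0.02, 0, 0, -8, 1, 0.07, 0.003, 0.05, 0, 0, -16, 1, 0.1, 0.005, 0.08, 0, 0, -24, 1, 0.129, 0.006, 0.1, 0, 0, -29, 1, 0.129, 0.006, 0.11, 0, 0, -29, 1, 0.129, 0.006, 0.11, 0, 0, -29, 1]
}}

```text
t: 12.3
eef_pos: [0.5966, -0.1383, 0.1474]
tool_rot: [-0.001, 0.978, 0.208, -0.002]
contact_force: [-0.6, -0.5, -0.4]
gripper_width: 0.998
grasp_force: 0.0
```

>>> {"api": "arm_command", "payload": {
  "commands": [0, 0, 0.01, 0, -8, 0, 1, 0, 0, 0.02, 0, -16, 0, 1, 0, 0, 0.03, 0, -24, 0, 1, 0, 0, 0.04, 0, -32, 0, 1, 0, 0, 0.05, 0, -35, 0, 1, 0, 0, 0.05, 0, -35, 0, 1, 0, 0, 0.05, 0, -35, 0, 1]
}}

```text
t: 13.0
eef_pos: [0.5975, -0.1394, 0.1007]
tool_rot: [0.063, 0.933, 0.198, -0.293]
contact_force: [-0.7, -0.8, 0.0]
gripper_width: 0.999
grasp_force: 0.0
```

```bash
python3 - <<'E'
from look import *
o,M=state()
d=pickle.load(open("c2.pkl","rb"))
T=np.array([.546,-.162,.012])
a=M[:,2];print("to T tool",(M.T@(T-o["eef_pos"])).round(4))
for n,uvs in(("scene",[(135,242),(190,213)]),):print("flash",[plane(d[n],u,.02).round(3)[:2] for u in uvs])
print(tri([d[n] for n in("scene","side","wrist")],[(258.9,201.7),(310.8,211),(313.1,92.3)]))
E
```

```text
13.0 p [ 0.5975 -0.1394  0.1007] F [-0.7 -0.8  0. ] q [-0.19  0.84  0.33  1.43  0.04  1.44 -1.08] w 0.999
[[ 0.75   0.406 -0.523]
 [ 0.332 -0.914 -0.233]
 [-0.572  0.001 -0.82 ]]
to T tool [ 0.0047 -0.0004  0.1049]
flash [array([ 0.821, -0.222]), array([ 0.689, -0.234])]
(array([ 0.55105501, -0.15989232,  0.04204683]), [0.0002619604830474901, 0.0002943797030378725, 0.0005088263881399161])
```

>>> {"api": "arm_command", "payload": {
  "commands": [0.005, 0, 0.03, 0, 0, 0, 1, 0.005, 0, 0.06, 0, 0, 0, 0.9, 0.005, 0, 0.08, 0, 0, 0, 0.8, 0.005, 0, 0.095, 0, 0, 0, 0.75, 0.005, 0, 0.103, 0, 0, 0, 0.7, 0.005, 0, 0.104, 0, 0, 0, 0.65, 0.005, 0, 0.104, 0, 0, 0, 0.6]
}}

```text
t: 13.7
eef_pos: [0.5479, -0.1619, 0.0124]
tool_rot: [0.063, 0.933, 0.198, -0.293]
contact_force: [-0.2, -0.5, -0.3]
gripper_width: 0.598
grasp_force: 0.0
```

>>> {"api": "arm_command", "payload": {
  "commands": [0, 0, 0, 0, 0, 0, 0.52, 0, 0, 0, 0, 0, 0, 0.45, 0, 0, 0, 0, 0, 0, 0.4, 0, 0, 0, 0, 0, 0, 0.4, 0, 0, 0, 0, 0, 0, 0.4],
  "force": 35
}}

```text
t: 14.2
eef_pos: [0.5482, -0.1617, 0.0123]
tool_rot: [0.063, 0.933, 0.199, -0.293]
contact_force: [2.5, 1.5, 5.5]
gripper_width: 0.482
grasp_force: 36.3
```

Gripped at 41 mm, which matches the lamp width. I'll lift and rotate it upright.

>>> {"api": "arm_command", "payload": {
  "commands": [-0.006, 0, -0.008, 0, 0, 0, 0.4, -0.02, 0, -0.028, 0, 0, 0, 0.4, -0.04, 0, -0.056, 0, 0, 0, 0.4, -0.06, 0, -0.085, 0, 0, 0, 0.4, -0.07, 0, -0.1, 0, 0, 0, 0.4, -0.072, 0, -0.103, 0, 0, 0, 0.4]
}}

```text
t: 14.8
eef_pos: [0.5481, -0.1622, 0.1391]
tool_rot: [0.063, 0.933, 0.198, -0.292]
contact_force: [-0.5, 0.7, -2.7]
gripper_width: 0.484
grasp_force: 35.7
```

>>> {"api": "arm_command", "payload": {
  "commands": [0, 0, 0, 0, 6, 0, 0.4, 0, 0, 0, 0, 14, 0, 0.4, 0, 0, 0, 0, 22, 0, 0.4, 0, 0, 0, 0, 30, 0, 0.4, 0, 0, 0, 0, 38, 0, 0.4, 0, 0, 0, 0, 46, 0, 0.4, 0, 0, 0, 0, 52, 0, 0.4, 0, 0, 0, 0, 54, 0, 0.4]
}}

```text
t: 15.6
eef_pos: [0.5432, -0.1631, 0.1351]
tool_rot: [-0.035, 0.965, 0.203, 0.161]
contact_force: [1.1, 0.2, -2.0]
gripper_width: 0.485
grasp_force: 35.9
```

>>> {"api": "arm_command", "payload": {
  "commands": [0, 0, 0, 0, 6, 0, 0.4, 0, 0, 0, 0, 13, 0, 0.4, 0, 0, 0, 0, 20, 0, 0.4, 0, 0, 0, 0, 27, 0, 0.4, 0, 0, 0, 0, 33, 0, 0.4, 0, 0, 0, 0, 36, 0, 0.4, 0, 0, 0, 0, 36, 0, 0.4]
}}

```text
t: 16.3
eef_pos: [0.5441, -0.1628, 0.1315]
tool_rot: [-0.103, 0.888, 0.194, 0.405]
contact_force: [0.1, 1.4, -5.5]
gripper_width: 0.483
grasp_force: 35.9
```

```bash
python3 - <<'E'
from look import *
o,M=state();print(o["grasp_force"])
d={n:read_camera(n) for n in("scene","side","wrist")};pickle.dump(d,open("c3.pkl","wb"))
yel(d,mn=60,z=o["eef_pos"][2]-.04)
E
```

```text
16.3 p [ 0.5441 -0.1628  0.1315] F [ 0.1  1.4 -5.5] q [ 1.39  0.67 -1.02  2.24 -1.35  0.19  0.78] w 0.483
[[ 0.597  0.428  0.678]
 [ 0.262 -0.903  0.34 ]
 [ 0.758 -0.025 -0.651]]
35.915772914886475
scene [209, 124, 82, 84, 1774] mean [ 0.531 -0.244] rect [ 0.543 -0.249] [0.339 0.134] 86.2
scene [289, 233, 13, 20, 78] mean [0.576 0.006] rect [0.58 0.01] [0.049 0.016] 23.3
scene [305, 232, 27, 28, 271] mean [0.541 0.04 ] rect [0.539 0.038] [0.074 0.026] 84.4
side [336, 167, 52, 35, 611] mean [ 0.46  -0.277] rect [ 0.453 -0.298] [0.195 0.082] 74.4
side [312, 188, 19, 35, 525] mean [ 0.514 -0.138] rect [ 0.519 -0.144] [0.046 0.15 ] 24.7
side [275, 240, 26, 33, 371] mean [0.478 0.063] rect [0.483 0.06 ] [0.051 0.098] 20.7
wrist [32, 229, 125, 71, 3173] mean [ 0.508 -0.065] rect [ 0.511 -0.06 ] [0.044 0.071] 23.4
wrist [179, 264, 19, 23, 199] mean [ 0.526 -0.115] rect [ 0.527 -0.115] [0.015 0.006] 6.1
wrist [366, 265, 18, 22, 188] mean [ 0.569 -0.213] rect [ 0.57  -0.213] [0.014 0.006] 42.4
wrist [223, 313, 117, 25, 910] mean [ 0.521 -0.177] rect [ 0.523 -0.176] [0.012 0.06 ] 24.1
```

>>> {"api": "arm_command", "payload": {
  "commands": [0.015, 0.001, 0.018, 0, 0, 0, 0.4, 0.03, 0.003, 0.036, 0, 0, 0, 0.4, 0.045, 0.004, 0.052, 0, 0, 0, 0.4, 0.06, 0.005, 0.07, 0, 0, 0, 0.4, 0.075, 0.0066, 0.0865, 0, 0, 0, 0.4, 0.075, 0.0066, 0.0865, 0, 3, 0, 0.4, 0.075, 0.0066, 0.0865, 0, 5, 0, 0.4, 0.075, 0.0066, 0.0865, 0, 5, 0, 0.4]
}}

```text
t: 17.25
eef_pos: [0.6539, -0.1366, 0.1435]
tool_rot: [-0.124, 0.872, 0.199, 0.43]
contact_force: [-0.3, -1.0, -2.1]
gripper_width: 0.485
grasp_force: 36.3
```

```bash
python3 - <<'E'
from look import *
o,M=state();u=np.array([np.cos(np.radians(24)),np.sin(np.radians(24)),0])
# desired rotation: tilt 55 outward along u, tool y = -yf
zt=np.sin(np.radians(55))*u+np.array([0,0,-np.cos(np.radians(55))]);yt=np.array([u[1],-u[0],0]);xt=np.cross(yt,zt)
D=np.stack([xt,yt,zt],1);print("rotvec tool deg",np.degrees(R.from_matrix(M.T@D).as_rotvec()).round(1))
E
```

```text
17.25 p [ 0.6539 -0.1366  0.1435] F [-0.3 -1.  -2.1] q [ 1.18  0.75 -0.97  2.07 -1.37  0.17  0.74] w 0.485
[[ 0.551  0.454  0.7  ]
 [ 0.241 -0.89   0.388]
 [ 0.799 -0.045 -0.6  ]]
rotvec tool deg [-4.   2.  -0.3]
```

>>> {"api": "arm_command", "payload": {
  "commands": [0, 0, 0, -1.5, -2, 0, 0.4, 0, 0, 0, -3, -4, 0, 0.4, 0, 0, 0, -4, -5, 0, 0.4, -0.006, 0, 0.012, -4, -5, 0, 0.4, -0.012, 0, 0.024, -4, -5, 0, 0.4, -0.018, 0, 0.034, -4, -5, 0, 0.4, -0.021, 0, 0.039, -4, -5, 0, 0.4, -0.021, 0, 0.039, -4, -5, 0, 0.4]
}}

```text
t: 18.05
eef_pos: [0.6737, -0.1413, 0.1161]
tool_rot: [-0.098, 0.896, 0.195, 0.388]
contact_force: [0.1, -0.1, -1.3]
gripper_width: 0.487
grasp_force: 36.3
```

```bash
cat >> look.py <<'E'
def want(M,tilt,az):
    t=np.radians(tilt);u=np.array([np.cos(np.radians(az)),np.sin(np.radians(az)),0])
    zt=np.sin(t)*u+np.array([0,0,-np.cos(t)]);yt=np.array([u[1],-u[0],0]);D=np.stack([np.cross(yt,zt),yt,zt],1)
    print("rotvec",np.degrees(R.from_matrix(M.T@D).as_rotvec()).round(1))
E
python3 - <<'E'
from look import *
o,M=state();want(M,55,24)
E
```

```text
18.05 p [ 0.6737 -0.1413  0.1161] F [ 0.1 -0.1 -1.3] q [ 0.98  0.69 -0.78  2.03 -1.37  0.17  0.64] w 0.487
[[ 0.624  0.425  0.656]
 [ 0.273 -0.905  0.326]
 [ 0.732 -0.024 -0.68 ]]
rotvec [-1.8  7.9 -0.4]
```

The arm is at its wrist limit about 8° short of upright. The pads can pivot on the lamp's flat sides, so I'll lower the frame with a lighter grip until its feet settle flat.

>>> {"api": "arm_command", "payload": {
  "commands": [-0.006, 0, 0.006, -1, 0, 0, 0.4, -0.012, 0, 0.011, -1.5, 0, 0, 0.4, -0.016, 0, 0.015, -1.5, 0, 0, 0.4, -0.019, 0.0005, 0.018, -1.5, 0, 0, 0.4, -0.0205, 0.0005, 0.019, -1.5, 0, 0, 0.4, -0.0205, 0.0005, 0.019, -1.5, 0, 0, 0.4],
  "force": 25
}}

```text
t: 18.65
eef_pos: [0.677, -0.1517, 0.0989]
tool_rot: [-0.095, 0.898, 0.196, 0.382]
contact_force: [-0.1, 0.5, -1.6]
gripper_width: 0.482
grasp_force: 36.3
```

```bash
python3 - <<'E'
from look import *
o,M=state();want(M,55,24)
E
```

```text
18.65 p [ 0.677  -0.1517  0.0989] F [-0.1  0.5 -1.6] q [ 0.96  0.71 -0.74  2.01 -1.37  0.17  0.66] w 0.482
[[ 0.632  0.424  0.649]
 [ 0.279 -0.905  0.32 ]
 [ 0.723 -0.022 -0.69 ]]
rotvec [-1.6  8.7 -0.3]
```

Joint limits are making it drift, so I'll lay it back on its side and regrasp with a steeper initial tilt. The upright pose will then need less outward tilt.

>>> {"api": "arm_command", "payload": {
  "commands": [0, -0.01, -0.02, 0, -6, 0, 0.4, -0.01, -0.02, -0.04, 0, -14, 0, 0.4, -0.03, -0.032, -0.06, 0, -22, 0, 0.4, -0.046, -0.043, -0.076, 0, -30, 0, 0.4, -0.046, -0.043, -0.076, 0, -38, 0, 0.4, -0.046, -0.043, -0.076, 0, -46, 0, 0.4, -0.046, -0.043, -0.076, 0, -54, 0, 0.4, -0.046, -0.043, -0.076, 0, -58, 0, 0.4],
  "force": 35
}}

```text
t: 19.45
eef_pos: [0.5813, -0.1489, 0.1213]
tool_rot: [0.007, 0.973, 0.218, -0.073]
contact_force: [0.7, 0.1, -2.9]
gripper_width: 0.488
grasp_force: 36.3
```

```bash
python3 - <<'E'
from look import *
o,M=state();want(M,-35,24)
E
```

```text
19.45 p [ 0.5813 -0.1489  0.1213] F [ 0.7  0.1 -2.9] q [-0.18  0.57  0.41  1.76 -0.17  0.99 -0.84] w 0.488
[[ 0.894  0.425 -0.139]
 [ 0.424 -0.905 -0.045]
 [-0.145 -0.019 -0.989]]
rotvec [ -0.6 -26.6   1.5]
```

>>> {"api": "arm_command", "payload": {
  "commands": [0, 0, 0, -0.6, -7, 1, 0.4, 0, 0, 0, -0.6, -15, 1.5, 0.4, 0, 0, 0.01, -0.6, -23, 1.5, 0.4, 0.005, 0.0005, 0.04, -0.6, -26.6, 1.5, 0.4, 0.01, 0.001, 0.07, -0.6, -26.6, 1.5, 0.4, 0.014, 0.002, 0.095, -0.6, -26.6, 1.5, 0.4, 0.0155, 0.002, 0.104, -0.6, -26.6, 1.5, 0.4, 0.0157, 0.002, 0.106, -0.6, -26.6, 1.5, 0.4]
}}

```text
t: 20.25
eef_pos: [0.5805, -0.1482, 0.0122]
tool_rot: [0.06, 0.933, 0.199, -0.293]
contact_force: [-2.5, 2.2, 6.6]
gripper_width: 0.485
grasp_force: 37.1
```

```bash
python3 - <<'E'
from look import *
o,M=state();want(M,-35,24)
E
```

```text
20.25 p [ 0.5805 -0.1482  0.0122] F [-2.5  2.2  6.6] q [-0.25  0.96  0.44  1.5  -0.07  1.28 -1.  ] w 0.485
[[ 0.749  0.406 -0.523]
 [ 0.336 -0.914 -0.229]
 [-0.571 -0.005 -0.821]]
rotvec [-0.2 -0.2  0.1]
```

>>> {"api": "arm_command", "payload": {
  "commands": [0, 0, 0, 0, 0, 0, 0.55, 0, 0, 0, 0, 0, 0, 0.65, 0, 0, 0, 0, 0, 0, 0.75, 0, 0, -0.002, 0, -5, 0, 0.75, 0, 0, -0.003, 0, -10, 0, 0.75, 0, 0, -0.003, 0, -15, 0, 0.75, 0, 0, -0.003, 0, -17, 0, 0.75, 0, 0, -0.003, 0, -17, 0, 0.7]
}}

```text
t: 21.05
eef_pos: [0.5827, -0.1478, 0.0134]
tool_rot: [0.089, 0.88, 0.188, -0.427]
contact_force: [0.5, -1.3, -0.6]
gripper_width: 0.7
grasp_force: 0.0
```

>>> {"api": "arm_command", "payload": {
  "commands": [0, 0, 0, 0, 0, 0, 0.6, 0, 0, 0, 0, 0, 0, 0.52, 0, 0, 0, 0, 0, 0, 0.45, 0, 0, 0, 0, 0, 0, 0.4, 0, 0, 0, 0, 0, 0, 0.4, 0, 0, 0, 0, 0, 0, 0.4],
  "force": 35
}}

```text
t: 21.65
eef_pos: [0.5827, -0.1489, 0.0157]
tool_rot: [0.09, 0.88, 0.187, -0.427]
contact_force: [-0.3, 1.1, 5.8]
gripper_width: 0.486
grasp_force: 36.5
```

```bash
python3 - <<'E'
from look import *
o,M=state();want(M,-50,24);print("up in tool",M[2].round(3),o["grasp_force"])
E
```

```text
21.65 p [ 0.5827 -0.1489  0.0157] F [-0.3  1.1  5.8] q [-0.27  1.13  0.47  1.29 -0.    1.59 -1.03] w 0.486
[[ 0.566  0.406 -0.718]
 [ 0.253 -0.914 -0.318]
 [-0.785 -0.002 -0.619]]
rotvec [-0.1  1.7  0. ]
up in tool [-0.785 -0.002 -0.619] 36.54187560081482
```

>>> {"api": "arm_command", "payload": {
  "commands": [-0.008, 0, -0.006, 0, 0, 0, 0.4, -0.025, 0, -0.02, 0, 0, 0, 0.4, -0.05, 0, -0.04, 0, 0, 0, 0.4, -0.075, 0, -0.06, 0, 0, 0, 0.4, -0.092, 0, -0.073, 0, 0, 0, 0.4, -0.094, 0, -0.074, 0, 0, 0, 0.4]
}}

```text
t: 22.25
eef_pos: [0.584, -0.1494, 0.138]
tool_rot: [0.09, 0.881, 0.187, -0.424]
contact_force: [-0.1, -0.5, -1.1]
gripper_width: 0.483
grasp_force: 36.0
```

>>> {"api": "arm_command", "payload": {
  "commands": [0, 0, 0, 0, 6, 0, 0.4, 0, 0, 0, 0, 14, 0, 0.4, 0, 0, 0, 0, 22, 0, 0.4, 0, 0, 0, 0, 30, 0, 0.4, 0, 0, 0, 0, 38, 0, 0.4, 0, 0, 0, 0, 46, 0, 0.4, 0, 0, 0, 0, 52, 0, 0.4, 0, 0, 0, 0, 54, 0, 0.4]
}}

```text
t: 23.05
eef_pos: [0.5795, -0.1505, 0.134]
tool_rot: [-0.006, 0.978, 0.206, 0.02]
contact_force: [-0.3, 0.1, -1.0]
gripper_width: 0.486
grasp_force: 36.0
```

>>> {"api": "arm_command", "payload": {
  "commands": [0, 0, 0, 0, 6, 0, 0.4, 0, 0, 0, 0, 13, 0, 0.4, 0, 0, 0, 0, 20, 0, 0.4, 0, 0, 0, 0, 27, 0, 0.4, 0, 0, 0, 0, 33, 0, 0.4, 0, 0, 0, 0, 36, 0, 0.4, 0, 0, 0, 0, 36, 0, 0.4]
}}

```text
t: 23.75
eef_pos: [0.5797, -0.1501, 0.1322]
tool_rot: [-0.07, 0.925, 0.193, 0.32]
contact_force: [0.1, -0.9, -2.3]
gripper_width: 0.486
grasp_force: 36.1
```

```bash
python3 - <<'E'
from look import *
o,M=state();want(M,38.3,24);print("down in tool",-M[2].round(3),o["grasp_force"])
E
```

```text
23.75 p [ 0.5797 -0.1501  0.1322] F [ 0.1 -0.9 -2.3] q [ 0.69  0.41 -0.34  2.18 -1.29  0.35  0.43] w 0.486
[[ 0.721  0.403  0.565]
 [ 0.313 -0.915  0.253]
 [ 0.619 -0.005 -0.786]]
rotvec [-0.1  0.1 -0.4]
down in tool [-0.619  0.005  0.786] 36.08000457286835
```

>>> {"api": "arm_command", "payload": {
  "commands": [-0.009, 0, 0.012, 0, 0, 0, 0.4, -0.018, 0, 0.023, 0, 0, 0, 0.4, -0.023, 0, 0.029, 0, 0, 0, 0.4, -0.0248, 0, 0.0314, 0, 0, 0, 0.4, -0.026, 0, 0.033, 0, 0, 0, 0.4, -0.027, 0, 0.0345, 0, 0, 0, 0.4]
}}

```text
t: 24.35
eef_pos: [0.5826, -0.1487, 0.0903]
tool_rot: [-0.069, 0.924, 0.196, 0.32]
contact_force: [0.1, 1.1, -1.4]
gripper_width: 0.488
grasp_force: 36.1
```

>>> {"api": "arm_command", "payload": {
  "commands": [-0.0005, 0, 0.0007, 0, 0, 0, 0.4, -0.001, 0, 0.0014, 0, 0, 0, 0.4, -0.001, 0, 0.0014, 0, 0, 0, 0.4]
}}

```text
t: 24.65
eef_pos: [0.5828, -0.1485, 0.0889]
tool_rot: [-0.069, 0.924, 0.196, 0.321]
contact_force: [0.4, 0.1, -1.4]
gripper_width: 0.483
grasp_force: 36.1
```

>>> {"api": "arm_command", "payload": {
  "commands": [-0.0006, 0, 0.0008, 0, 0, 0, 0.4, -0.0012, 0, 0.0016, 0, 0, 0, 0.4, -0.0012, 0, 0.0016, 0, 0, 0, 0.4]
}}

```text
t: 24.95
eef_pos: [0.5828, -0.1486, 0.0867]
tool_rot: [-0.069, 0.924, 0.196, 0.32]
contact_force: [-0.6, 0.0, -1.6]
gripper_width: 0.487
grasp_force: 36.1
```

>>> {"api": "arm_command", "payload": {
  "commands": [-0.0006, 0, 0.0008, 0, 0, 0, 0.4, -0.0012, 0, 0.0016, 0, 0, 0, 0.4, -0.0012, 0, 0.0016, 0, 0, 0, 0.4]
}}

```text
t: 25.25
eef_pos: [0.5835, -0.1477, 0.0862]
tool_rot: [-0.07, 0.924, 0.197, 0.322]
contact_force: [-6.7, 1.2, 11.9]
gripper_width: 0.486
grasp_force: 37.8
```

The feet are on the table (TCP 86 mm up, as computed). I'll relax 1 mm, open and withdraw.

>>> {"api": "arm_command", "payload": {
  "commands": [0.0006, 0, -0.0009, 0, 0, 0, 0.4, 0.0006, 0, -0.0009, 0, 0, 0, 0.51, 0.0006, 0, -0.0009, 0, 0, 0, 0.55, 0.0006, 0, -0.0009, 0, 0, 0, 0.62, 0.0006, 0, -0.0009, 0, 0, 0, 0.7, 0.0006, 0, -0.0009, 0, 0, 0, 0.8]
}}

```text
t: 25.85
eef_pos: [0.5828, -0.1487, 0.0859]
tool_rot: [-0.069, 0.924, 0.196, 0.32]
contact_force: [0.1, 0.2, 0.3]
gripper_width: 0.8
grasp_force: 0.0
```

>>> {"api": "arm_command", "payload": {
  "commands": [0, 0, -0.01, 0, 0, 0, 0.9, 0, 0, -0.03, 0, 0, 0, 1, 0, 0, -0.06, 0, 0, 0, 1, 0, 0, -0.1, 0, 0, 0, 1, 0, 0, -0.12, 0, 0, 0, 1]
}}

```text
t: 26.35
eef_pos: [0.514, -0.1802, 0.182]
tool_rot: [-0.068, 0.924, 0.196, 0.321]
contact_force: [0.5, -0.1, -0.1]
gripper_width: 0.999
grasp_force: 0.0
```

```bash
python3 - <<'E'
from look import *
o,M=state();want(M,0,24)
d={n:read_camera(n) for n in("scene","side","wrist")};pickle.dump(d,open("c4.pkl","wb"))
yel(d,np.array([.57,-.15]),z=.05)
for n in d:
    print(n,"lamp top exp",proj(d[n],[.583-.014,-.148-.006,.104]).round())
E
```

```text
26.35 p [ 0.514  -0.1802  0.182 ] F [ 0.5 -0.1 -0.1] q [ 0.87  0.26 -0.39  2.23 -1.08  0.48  0.3 ] w 0.999
[[ 0.718  0.405  0.566]
 [ 0.318 -0.914  0.251]
 [ 0.619 -0.001 -0.785]]
rotvec [ -0.  -38.3  -0.1]
scene [227, 192, 51, 45, 671] mean [ 0.572 -0.131] rect [ 0.58  -0.138] [0.088 0.132] 22.8
side [290, 202, 20, 33, 492] mean [ 0.558 -0.107] rect [ 0.562 -0.112] [0.046 0.136] 25.3
wrist [214, 189, 56, 65, 1880] mean [ 0.562 -0.113] rect [ 0.561 -0.114] [0.056 0.047] 45.5
wrist [287, 189, 56, 65, 1859] mean [ 0.595 -0.186] rect [ 0.592 -0.185] [0.055 0.047] 2.5
scene lamp top exp [253. 186.]
side lamp top exp [305. 191.]
wrist lamp top exp [278. 205.]
```

```bash
cat >> look.py <<'E'
def modelbox(c,o,az,zc,yl=.055):
    # standing/hung frame: centre o(xy), az=direction of u (z_f=-u), zc=height of crown inner face
    u=np.array([np.cos(np.radians(az)),np.sin(np.radians(az)),0]);y=np.array([-u[1],u[0],0]);up=np.array([0,0,1.])
    P=[np.array([o[0],o[1],zc])+X*up+Y*y+Z*u for (X,Y) in((-.064,yl),(-.064,-yl),(-.018,yl),(-.018,-yl),(.006,.037),(.006,-.037)) for Z in(-.02,.02)]
    q=np.array([proj(c,p) for p in P]);return q.min(0).round(),q.max(0).round()
E
python3 - <<'E'
from look import *
d=pickle.load(open("c4.pkl","rb"))
for n in("scene","side"): print(n,modelbox(d[n],(.579,-.150),24,.064))
c=d["wrist"]
m=hsv(c,(60,0,140),(130,90,255))
for i,s,ce in comps(m,8)[0]: print("disc",s,ce)
# black lamp top: dark blob
# crown flat edges: triangulate disc scene+side+wrist
for n in d:
    m=hsv(d[n],(60,0,140),(130,90,255))
    for i,s,ce in comps(m,8)[0]:
        e=proj(d[n],[.560,-.158,.087])
        if np.linalg.norm(ce-e)<25: print(n,"disc",ce.round(1),"exp",e.round(1))
E
```

```text
scene (array([225., 189.]), array([277., 238.]))
side (array([290., 192.]), array([310., 235.]))
disc [371, 0, 189, 56, 3223] [481.00062054  22.47005895]
disc [164, 7, 56, 40, 1747] [191.66628506  26.13165426]
disc [0, 9, 5, 7, 14] [ 1.57142857 12.92857143]
disc [0, 17, 13, 22, 124] [ 3.74193548 26.90322581]
disc [221, 29, 58, 44, 1982] [249.98183653  50.64783047]
disc [382, 62, 41, 118, 3041] [404.94771457 128.82242683]
disc [260, 219, 36, 14, 376] [277.55319149 225.6462766 ]
disc [96, 246, 24, 23, 443] [107.58465011 257.09029345]
disc [126, 302, 12, 10, 76] [132.55263158 305.71052632]
disc [426, 302, 11, 10, 73] [429.61643836 305.65753425]
wrist disc [277.6 225.6] exp [278.4 224.6]
```

All views fit the frame standing at (0.579,-0.150): scene and side boxes within 3 px, and the lens at wrist (278,226) against (278,225) expected. Now I'll go above it with the tool vertical.

>>> {"api": "arm_command", "payload": {
  "commands": [0.01, 0, 0.009, 0, -8, 0, 1, 0.025, 0, 0.02, 0, -16, 0, 1, 0.04, -0.001, 0.03, 0, -24, 0, 1, 0.056, -0.001, 0.044, 0, -32, 0, 1, 0.056, -0.001, 0.044, 0, -38.3, 0, 1, 0.056, -0.001, 0.044, 0, -38.3, 0, 1, 0.056, -0.001, 0.044, 0, -38.3, 0, 1]
}}

```text
t: 27.2
eef_pos: [0.5832, -0.1443, 0.1791]
tool_rot: [-0.001, 0.977, 0.212, -0.002]
contact_force: [-0.1, 0.2, -0.2]
gripper_width: 1.006
grasp_force: 0.0
```

```bash
python3 - <<'E'
from look import *
o,M=state();want(M,0,24);print("to grasp",(M.T@(np.array([.579,-.150,.078])-o["eef_pos"])).round(4))
E
```

```text
27.2 p [ 0.5832 -0.1443  0.1791] F [-0.1  0.2 -0.2] q [ 0.1   0.41  0.05  1.79 -0.03  0.95 -0.98] w 1.006
[[ 0.91   0.414 -0.004]
 [ 0.414 -0.91   0.001]
 [-0.004 -0.003 -1.   ]]
rotvec [-0.2  0.2  0.4]
to grasp [-0.0058  0.0038  0.1011]
```

>>> {"api": "arm_command", "payload": {
  "commands": [-0.006, 0.004, 0.01, 0, 0, 0.4, 1, -0.006, 0.004, 0.035, 0, 0, 0.4, 1, -0.006, 0.004, 0.06, 0, 0, 0.4, 1, -0.006, 0.004, 0.08, 0, 0, 0.4, 0.9, -0.006, 0.004, 0.092, 0, 0, 0.4, 0.8, -0.006, 0.004, 0.098, 0, 0, 0.4, 0.7, -0.006, 0.004, 0.1, 0, 0, 0.4, 0.62, -0.006, 0.004, 0.1, 0, 0, 0.4, 0.58]
}}

```text
t: 28.0
eef_pos: [0.5758, -0.1555, 0.0805]
tool_rot: [-0.001, 0.979, 0.204, -0.0]
contact_force: [-0.3, 0.5, 0.6]
gripper_width: 0.579
grasp_force: 0.2
```

>>> {"api": "arm_command", "payload": {
  "commands": [0, 0, 0, 0, 0, 0, 0.54, 0, 0, 0, 0, 0, 0, 0.51, 0, 0, 0, 0, 0, 0, 0.45, 0, 0, 0, 0, 0, 0, 0.4, 0, 0, 0, 0, 0, 0, 0.4],
  "force": 35
}}

```text
t: 28.5
eef_pos: [0.5761, -0.1549, 0.0812]
tool_rot: [-0.001, 0.979, 0.204, 0.0]
contact_force: [-1.5, 2.0, 6.0]
gripper_width: 0.483
grasp_force: 35.7
```

>>> {"api": "arm_command", "payload": {
  "commands": [0, 0, -0.005, 0, 0, 0, 0.4, 0, 0, -0.02, 0, 0, 0, 0.4, 0, 0, -0.05, 0, 0, 0, 0.4, 0, 0, -0.09, 0, 0, 0, 0.4, 0, 0, -0.13, 0, 0, 0, 0.4, 0, 0, -0.15, 0, 0, 0, 0.4, 0, 0, -0.15, 0, 0, 0, 0.4]
}}

```text
t: 29.2
eef_pos: [0.578, -0.1563, 0.235]
tool_rot: [0.0, 0.979, 0.204, 0.003]
contact_force: [0.1, 0.5, -2.1]
gripper_width: 0.486
grasp_force: 35.9
```

```bash
python3 - <<'E'
from look import *
o,M=state();want(M,0,24)
d={n:read_camera(n) for n in("scene","side","wrist")};pickle.dump(d,open("c5.pkl","wb"))
yel(d,np.array([.57,-.15]),z=.18)
zc=.064+o["eef_pos"][2]-.079
for n in("scene","side"): print(n,modelbox(d[n],o["eef_pos"][:2],24,zc))
E
```

```text
29.2 p [ 0.578  -0.1563  0.235 ] F [ 0.1  0.5 -2.1] q [ 0.11  0.34  0.06  1.75 -0.03  1.04 -0.98] w 0.486
[[ 0.917  0.399  0.006]
 [ 0.399 -0.917  0.001]
 [ 0.006  0.002 -1.   ]]
rotvec [ 0.1 -0.3 -0.5]
scene [209, 124, 68, 61, 1574] mean [ 0.577 -0.169] rect [ 0.572 -0.18 ] [0.205 0.124] 66.5
side [292, 152, 22, 37, 610] mean [ 0.574 -0.135] rect [ 0.578 -0.141] [0.049 0.169] 25.7
wrist [83, 139, 92, 54, 1811] mean [ 0.57  -0.062] rect [ 0.573 -0.061] [0.031 0.052] 24.2
wrist [176, 178, 211, 95, 7407] mean [ 0.575 -0.155] rect [ 0.574 -0.155] [0.06  0.126] 23.9
wrist [378, 239, 72, 63, 2211] mean [ 0.581 -0.242] rect [ 0.58  -0.242] [0.025 0.043] 67.6
scene (array([218., 128.]), array([277., 184.]))
side (array([293., 142.]), array([315., 186.]))
```

```bash
python3 - <<'E'
from look import *
d=pickle.load(open("c5.pkl","rb"));c=d["wrist"]
o,M=state();p=o["eef_pos"]
m=hsv(c,(20,130,60),(34,255,255));cs,l=comps(m,3000)
i=cs[0][0];pp=np.argwhere(l==i)[:,::-1];print("obs",pp.min(0),pp.max(0))
k=[np.percentile(pp[(pp[:,0]>=a)&(pp[:,0]<a+8)][:,1],[0,100]) for a in(180,200,220,240,270,300,320,340,360,375)];print(np.array(k).round().tolist())
for zc in(.214,.217,.220):
  for dx in(-.002,.0025,.005):
    q=p+M[:,0]*dx;print(zc,dx,modelbox(c,q[:2],23.5,zc))
    u=M[:,0];y=-M[:,1]
    print("  crown top edges",[proj(c,np.array([q[0],q[1],zc+.006])+s*.02*u+t*.03*y).round().tolist() for s in(-1,1) for t in(-1,1)])
print(proj(c,p))
E
```

```text
29.35 p [ 0.575  -0.1554  0.2295] F [-0.4  1.  -1.6] q [ 0.11  0.35  0.06  1.75 -0.03  1.04 -0.98] w 0.481
[[ 0.917  0.4   -0.003]
 [ 0.4   -0.917  0.002]
 [-0.002 -0.003 -1.   ]]
obs [176 178] [386 272]
[[190.0, 269.0], [179.0, 261.0], [203.0, 244.0], [204.0, 210.0], [204.0, 209.0], [204.0, 209.0], [203.0, 220.0], [203.0, 251.0], [178.0, 269.0], [189.0, 268.0]]
0.214 -0.002 (array([181., 185.]), array([383., 293.]))
  crown top edges [[341.0, 293.0], [223.0, 293.0], [345.0, 218.0], [219.0, 218.0]]
0.214 0.0025 (array([180., 179.]), array([383., 285.]))
  crown top edges [[341.0, 285.0], [222.0, 285.0], [345.0, 209.0], [218.0, 209.0]]
0.214 0.005 (array([180., 175.]), array([384., 280.]))
  crown top edges [[341.0, 280.0], [222.0, 280.0], [345.0, 203.0], [218.0, 203.0]]
0.217 -0.002 (array([179., 186.]), array([384., 296.]))
  crown top edges [[342.0, 296.0], [222.0, 296.0], [346.0, 220.0], [218.0, 220.0]]
0.217 0.0025 (array([179., 180.]), array([385., 288.]))
  crown top edges [[342.0, 288.0], [221.0, 288.0], [346.0, 210.0], [217.0, 210.0]]
0.217 0.005 (array([178., 176.]), array([385., 283.]))
  crown top edges [[342.0, 283.0], [221.0, 283.0], [346.0, 205.0], [217.0, 205.0]]
0.22 -0.002 (array([178., 187.]), array([386., 299.]))
  crown top edges [[343.0, 299.0], [220.0, 299.0], [347.0, 222.0], [216.0, 222.0]]
0.22 0.0025 (array([177., 181.]), array([387., 291.]))
  crown top edges [[343.0, 291.0], [220.0, 291.0], [347.0, 212.0], [216.0, 212.0]]
0.22 0.005 (array([176., 177.]), array([387., 286.]))
  crown top edges [[343.0, 286.0], [220.0, 286.0], [348.0, 207.0], [216.0, 207.0]]
[281.59321717 260.92703819]
```

The frame is held level and centred between the fingers, with its middle 5 mm ahead of the TCP along tool x (far crown edge at wrist row 204). I'll carry it to the box and measure the slat meanwhile.

>>> {"api": "arm_command", "payload": {
  "commands": [0.004, -0.012, -0.012, 0, 0, -4, 0.4, 0.014, -0.04, -0.015, 0, 0, -11, 0.4, 0.026, -0.08, -0.0155, 0, 0, -19, 0.4, 0.038, -0.12, -0.0155, 0, 0, -27, 0.4, 0.05, -0.16, -0.0155, 0, 0, -35, 0.4, 0.062, -0.2, -0.0155, 0, 0, -43, 0.4, 0.074, -0.235, -0.0155, 0, 0, -50, 0.4, 0.08, -0.255, -0.0155, 0, 0, -55, 0.4]
}}

```text
t: 30.15
eef_pos: [0.5454, 0.1139, 0.2447]
tool_rot: [-0.003, 0.771, 0.637, -0.001]
contact_force: [0.5, -0.5, -1.0]
gripper_width: 0.484
grasp_force: 35.9
```

```bash
python3 - <<'E'
from look import *
o,M=state()
d={n:read_camera(n) for n in("scene","side")}
X=np.array([np.cos(-.0885),np.sin(-.0885)]);Y=np.array([-X[1],X[0]]);O=np.array([.5379,.1983])
D=pickle.load(open("c5.pkl","rb"))
for n in("scene","side"):
    c=D[n];hs=cv2.cvtColor(c["img"],cv2.COLOR_RGB2HSV)
    poly=np.array([proj(c,[*(O+a*X+b*Y),.08]) for a,b in((-.07,-.065),(-.07,.065),(.07,.065),(.07,-.065))]).astype(np.int32)
    r=np.zeros(hs.shape[:2],np.uint8);cv2.fillPoly(r,[poly],255)
    m=cv2.inRange(hs,np.array((8,50,150)),np.array((25,255,255)))&r
    for i,s,ce in comps(m,60)[0]:
        l=comps(m,60)[1];pp=np.argwhere(l==i)[:,::-1]
        w=np.array([plane(c,q,.08)[:2] for q in pp])-O;w=np.stack([w@X,w@Y],1)
        # per-y-slice x limits
        print(n,s,"box mean",w.mean(0).round(4),[(b,np.percentile(w[abs(w[:,1]-b)<.006][:,0],[3,97]).round(4).tolist()) for b in(-.04,-.02,0,.02,.04) if (abs(w[:,1]-b)<.006).sum()>5],"y",np.percentile(w[:,1],[1,99]).round(3))
T=np.array([*(O-.005*Y),.245]);yx=np.degrees(np.arctan2(M[1,1],M[0,1]));print("tool y az",yx,"to T",(M.T@(T-o["eef_pos"])).round(4))
want(M,0,-5.07+90)
E
```

```text
30.15 p [0.5454 0.1139 0.2447] F [ 0.5 -0.5 -1. ] q [-0.13  0.29 -0.23  1.81  0.07  1.06 -0.57] w 0.484
[[ 0.19   0.982 -0.005]
 [ 0.982 -0.19   0.003]
 [ 0.002 -0.005 -1.   ]]
scene [352, 278, 55, 60, 849] box mean [ 0.0005 -0.0053] [(-0.04, [-0.01, 0.0111]), (-0.02, [-0.01, 0.0112]), (0, [-0.0098, 0.0113]), (0.02, [-0.0101, 0.0114]), (0.04, [-0.01, 0.0107])] y [-0.066  0.049]
side [211, 267, 46, 38, 565] box mean [-0.0013 -0.0081] [(-0.04, [-0.0149, 0.0121]), (-0.02, [-0.0138, 0.0118]), (0, [-0.0139, 0.0118]), (0.02, [-0.0149, 0.0118]), (0.04, [-0.0147, 0.0114])] y [-0.066  0.045]
tool y az -10.924129318528786 to T [ 0.0764 -0.0229 -0.    ]
rotvec [-0.3 -0.1 -5.9]
```

>>> {"api": "arm_command", "payload": {
  "commands": [0.01, -0.003, 0, 0, 0, -1, 0.4, 0.03, -0.009, 0, 0, 0, -2.5, 0.4, 0.05, -0.015, 0, 0, 0, -4, 0.4, 0.068, -0.02, 0, 0, 0, -5.9, 0.4, 0.0764, -0.0229, 0, 0, 0, -5.9, 0.4, 0.0764, -0.0229, 0, 0, 0, -5.9, 0.4, 0.0764, -0.0229, 0, 0, 0, -5.9, 0.4]
}}

```text
t: 30.95
eef_pos: [0.54, 0.1891, 0.2465]
tool_rot: [-0.001, 0.741, 0.672, -0.0]
contact_force: [0.1, 0.1, -1.3]
gripper_width: 0.481
grasp_force: 35.9
```

```bash
python3 - <<'E'
from look import *
o,M=state();want(M,0,84.93)
X=np.array([np.cos(-.0885),np.sin(-.0885)]);Y=np.array([-X[1],X[0]]);O=np.array([.5379,.1983])
print("to T",(M.T@(np.array([*(O-.005*Y),.102])-o["eef_pos"])).round(4))
d={n:read_camera(n) for n in("scene","side","wrist")}
yel(d,np.array([.54,.2]),z=.23,mn=60)
q=o["eef_pos"]+M[:,0]*.005
for n in d: print(n,modelbox(d[n],q[:2],84.9,q[2]-.017))
E
```

```text
30.95 p [0.54   0.1891 0.2465] F [ 0.1  0.1 -1.3] q [-0.22  0.31 -0.28  1.77  0.09  1.07 -0.63] w 0.481
[[ 0.097  0.995 -0.002]
 [ 0.995 -0.097  0.001]
 [ 0.001 -0.002 -1.   ]]
rotvec [-0.1 -0.1 -0.5]
to T [ 0.0037 -0.0027  0.1445]
scene [304, 232, 28, 28, 280] mean [0.623 0.117] rect [0.621 0.116] [0.057 0.02 ] 85.1
scene [355, 245, 82, 59, 1649] mean [0.58  0.199] rect [0.563 0.2  ] [0.063 0.133] 85.5
side [201, 223, 56, 51, 1004] mean [0.503 0.211] rect [0.515 0.211] [0.083 0.14 ] 82.7
wrist [176, 179, 211, 94, 7195] mean [0.54  0.201] rect [0.54 0.2 ] [0.049 0.103] 84.4
wrist [252, 319, 65, 41, 974] mean [0.534 0.133] rect [0.535 0.134] [0.021 0.038] 69.3
scene (array([353., 232.]), array([436., 306.]))
side (array([199., 216.]), array([256., 276.]))
wrist (array([180., 174.]), array([383., 280.]))
```

>>> {"api": "arm_command", "payload": {
  "commands": [0.0037, -0.0027, 0, 0, 0, -0.5, 0.4, 0.0037, -0.0027, 0.015, 0, 0, -0.5, 0.4, 0.0037, -0.0027, 0.04, 0, 0, -0.5, 0.4, 0.0037, -0.0027, 0.065, 0, 0, -0.5, 0.4, 0.0037, -0.0027, 0.09, 0, 0, -0.5, 0.4, 0.0037, -0.0027, 0.11, 0, 0, -0.5, 0.4, 0.0037, -0.0027, 0.125, 0, 0, -0.5, 0.4, 0.0037, -0.0027, 0.131, 0, 0, -0.5, 0.4]
}}

```text
t: 31.9
eef_pos: [0.5367, 0.1934, 0.1142]
tool_rot: [-0.002, 0.737, 0.675, -0.001]
contact_force: [-0.5, 0.1, -1.0]
gripper_width: 0.486
grasp_force: 35.8
```

>>> {"api": "arm_command", "payload": {
  "commands": [0, 0, 0.004, 0, 0, 0, 0.4, 0, 0, 0.007, 0, 0, 0, 0.4, 0, 0, 0.01, 0, 0, 0, 0.4, 0, 0, 0.012, 0, 0, 0, 0.4, 0, 0, 0.012, 0, 0, 0, 0.4]
}}

```text
t: 32.4
eef_pos: [0.5375, 0.1939, 0.1037]
tool_rot: [-0.001, 0.737, 0.675, 0.0]
contact_force: [0.5, 0.2, -1.3]
gripper_width: 0.485
grasp_force: 35.8
```

```bash
python3 - <<'E'
from look import *
o,M=state();want(M,0,84.93)
X=np.array([np.cos(-.0885),np.sin(-.0885)]);Y=np.array([-X[1],X[0]]);O=np.array([.5379,.1983])
print("to T",(M.T@(np.array([*(O-.005*Y),.097])-o["eef_pos"])).round(4))
E
```

```text
32.4 p [0.5375 0.1939 0.1037] F [ 0.5  0.2 -1.3] q [-0.25  0.48 -0.26  1.9   0.16  0.78 -0.69] w 0.485
[[ 0.088  0.996 -0.001]
 [ 0.996 -0.088  0.002]
 [ 0.002 -0.001 -1.   ]]
rotvec [-0.1 -0.1  0. ]
to T [-0.0006  0.0001  0.0067]
```

Well centred. I'll lower it in 1 mm steps until it touches.

>>> {"api": "arm_command", "payload": {
  "commands": [0, 0, 0.0015, 0, 0, 0, 0.4, 0, 0, 0.003, 0, 0, 0, 0.4, 0, 0, 0.004, 0, 0, 0, 0.4, 0, 0, 0.004, 0, 0, 0, 0.4]
}}

```text
t: 32.8
eef_pos: [0.5373, 0.1938, 0.0995]
tool_rot: [-0.001, 0.737, 0.675, 0.0]
contact_force: [0.3, 0.5, -1.5]
gripper_width: 0.484
grasp_force: 35.8
```

>>> {"api": "arm_command", "payload": {
  "commands": [0, 0, 0.001, 0, 0, 0, 0.4, 0, 0, 0.001, 0, 0, 0, 0.4]
}}

```text
t: 33.0
eef_pos: [0.5374, 0.1938, 0.0985]
tool_rot: [-0.001, 0.737, 0.675, 0.0]
contact_force: [0.0, 0.4, -1.6]
gripper_width: 0.485
grasp_force: 35.8
```

>>> {"api": "arm_command", "payload": {
  "commands": [0, 0, 0.001, 0, 0, 0, 0.4, 0, 0, 0.001, 0, 0, 0, 0.4]
}}

```text
t: 33.2
eef_pos: [0.5373, 0.1939, 0.0975]
tool_rot: [-0.001, 0.737, 0.675, 0.0]
contact_force: [-0.8, -0.3, -1.4]
gripper_width: 0.483
grasp_force: 35.8
```

>>> {"api": "arm_command", "payload": {
  "commands": [0, 0, 0.001, 0, 0, 0, 0.4, 0, 0, 0.001, 0, 0, 0, 0.4]
}}

```text
t: 33.4
eef_pos: [0.5375, 0.1939, 0.0971]
tool_rot: [-0.001, 0.738, 0.675, 0.0]
contact_force: [-1.2, -0.2, 2.7]
gripper_width: 0.484
grasp_force: 36.4
```

>>> {"api": "arm_command", "payload": {
  "commands": [0, 0, 0.0005, 0, 0, 0, 0.4, 0, 0, 0.0005, 0, 0, 0, 0.4]
}}

```text
t: 33.6
eef_pos: [0.5375, 0.1939, 0.097]
tool_rot: [-0.001, 0.738, 0.675, 0.0]
contact_force: [-2.8, -1.2, 8.8]
gripper_width: 0.483
grasp_force: 37.1
```

Seated at 0.097 as computed. I'll release and rise straight up.

>>> {"api": "arm_command", "payload": {
  "commands": [0, 0, -0.0007, 0, 0, 0, 0.4, 0, 0, -0.0007, 0, 0, 0, 0.5, 0, 0, -0.0007, 0, 0, 0, 0.53, 0, 0, -0.0007, 0, 0, 0, 0.57, 0, 0, -0.0007, 0, 0, 0, 0.62, 0, 0, -0.0007, 0, 0, 0, 0.7, 0, 0, -0.0007, 0, 0, 0, 0.7]
}}

```text
t: 34.3
eef_pos: [0.5374, 0.1939, 0.0968]
tool_rot: [-0.001, 0.737, 0.675, 0.0]
contact_force: [-0.4, 0.7, -0.8]
gripper_width: 0.696
grasp_force: 0.0
```

>>> {"api": "arm_command", "payload": {
  "commands": [0, 0, -0.005, 0, 0, 0, 0.7, 0, 0, -0.015, 0, 0, 0, 0.7, 0, 0, -0.03, 0, 0, 0, 0.7, 0, 0, -0.06, 0, 0, 0, 0.7, 0, 0, -0.1, 0, 0, 0, 0.7, 0, 0, -0.14, 0, 0, 0, 0.7, 0, -0.03, -0.17, 0, 0, 0, 0.7, 0, -0.06, -0.18, 0, 0, 0, 0.7]
}}

```text
t: 35.1
eef_pos: [0.4791, 0.1998, 0.282]
tool_rot: [-0.0, 0.738, 0.675, 0.004]
contact_force: [-0.8, 0.4, -0.2]
gripper_width: 0.698
grasp_force: 0.0
```

>>> {"api": "arm_command", "payload": {
  "commands": [-0.04, 0, -0.01, 0, 0, 0, 0.7, -0.09, 0, -0.02, 0, 0, 0, 0.7, -0.14, 0, -0.02, 0, 0, 0, 0.7, -0.19, 0, -0.02, 0, 0, 0, 0.7, -0.22, 0, -0.02, 0, 0, 0, 0.7, -0.22, 0, -0.02, 0, 0, 0, 0.7]
}}

```text
t: 35.7
eef_pos: [0.458, -0.0254, 0.2979]
tool_rot: [-0.0, 0.74, 0.672, 0.0]
contact_force: [-0.4, 0.5, 0.1]
gripper_width: 0.698
grasp_force: 0.0
```

```bash
python3 - <<'E'
from look import *
o,M=state()
d={n:read_camera(n) for n in("scene","side","wrist")};pickle.dump(d,open("c6.pkl","wb"))
yel(d,np.array([.54,.2]),z=.086,mn=40)
for n in("scene","side"): print(n,modelbox(d[n],(.5379,.1983),84.9,.080))
a=cv2.resize(d["side"]["img"][120:340,120:340],(400,400));b=cv2.resize(d["scene"]["img"][170:390,250:470],(400,400))
cv2.imwrite("pics/final.png",np.hstack([a,b])[:,:,::-1])
E
```

```text
35.7 p [ 0.458  -0.0254  0.2979] F [-0.4  0.5  0.1] q [ 0.05  0.06 -0.14  1.96  0.01  1.13 -0.18] w 0.698
[[ 0.096  0.995  0.   ]
 [ 0.995 -0.096  0.001]
 [ 0.001  0.    -1.   ]]
scene [363, 300, 49, 26, 274] mean [0.534 0.211] rect [0.53  0.205] [0.041 0.075] 73.2
side [207, 278, 46, 27, 417] mean [0.528 0.209] rect [0.534 0.209] [0.096 0.049] 13.1
scene (array([342., 289.]), array([412., 352.]))
side (array([206., 271.]), array([257., 327.]))
```

View pics/final.png

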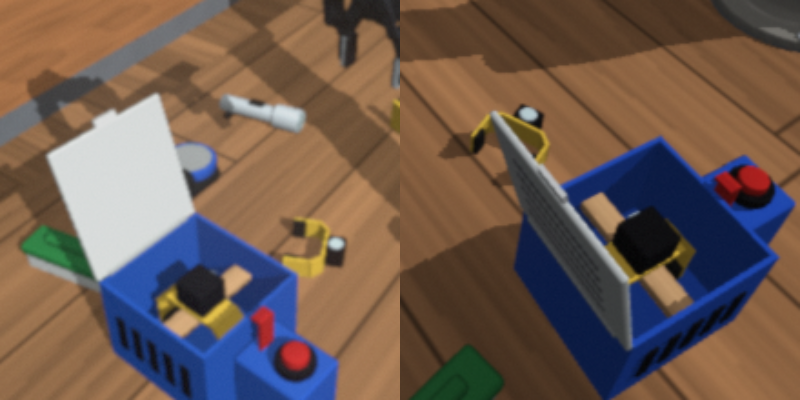

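The picture shows the frame hanging level over the slat, lamp at side (200,290) and scene (645,238), with a leg on each side. The lid is fully back, and the flashlight, mask and brush are undisturbed.

```bash
python3 -c "
from station import *
print(hand_in())"
```

```text
the job is handed in; nothing more can be done
None
```

I handed the job in at about 36 s: the lid rests open on its stop and the frame hangs level and centred over the slat, but the wrist force reached 54 N at the button and 62 N on the first lid push. Nothing reported whether the 62 N broke the 40 N limit for the gripper's body, and the frame was laid down once and regrasped before it stood on its feet.

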